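# Touch off a die-cast enclosure and centre-punch its jack hole

## Robot

A 6-joint arm with a two-finger parallel gripper is mounted at the origin on the work surface. World frame = base frame: x ahead of the robot, y to its left, z up, the work surface at z = 0. Lengths are in m, angles in rad, forces in N, time in s.
With the tool pointing down it reaches from about 0.35 to 0.775 m from the base axis. Payload 7.3 kg.
Tool frame: the origin (TCP) lies on the front face of the gripper's body, between the roots of the fingers; the fingertips stand 66 mm ahead of it and the grasp point (between the pads) lies 47 mm ahead of it; z points along the fingers, y is the direction in which the jaws open and shut (so a half turn about z gives the same grasp; the last joint's range is limited). The gripper opens to 92 mm and grips with 3 to 60 N. Pads are 19 mm wide; open, the fingers measure 130 mm over their backs; the gripper's body (75 mm by 190 mm) begins 47 mm behind the grasp point.
Start: joints at [-1.25, 0.342, 1.524, -0, 1.275, -0.146], TCP at [0.236, -0.469, 0.292] pointing down, gripper open.
Joint ranges: [-2.53, 2.53], [-0.77, 2.02], [0.04, 2.7], [-1, 4.14], [0.28, 2.66], [-3.11, 3.11]. Speed limits (rad/s): [2.57, 2.57, 3.14, 3.14, 3.14, 3.14].

## Interface

Orientations are given as [roll, pitch, yaw] about the fixed x, y, z axes, in that order (R = Rz(yaw) Ry(pitch) Rx(roll)).
In Python, from cell import observe, read_camera, hand_in, search_frame, tip_of gives the robot as it stands. The module is installed in compiled form; this text tells all that it offers.
- The arm moves only by the tool apply_moves, never from a script. Its argument "motion" is a list of rows, each an object with "offset": the shift along the tool's x, y, z in mm, a list of three; "rotation": the turn, a rotation vector about the tool's x, y, z in rad, a list of three. In form: [{"offset": [x, y, z], "rotation": [rx, ry, rz]}, ...]. A call has 1 to 12 rows; each row shifts and turns the pose as measured when the row begins, along the tool's axes as they then stand; what a row does not reach is not made up. A row lasts 1/12 s, in which the tool goes at most 41.7 mm and 7.16 degrees, less where a joint would pass 70% of its speed; a pose out of reach is approached as far as the arm can. A call with a gripper value outside its range is refused whole. "grip" is the closure, from 0 (fully open) to 1 (shut), set as the call begins (left out, the last holds). The fingers move at their own pace and stop on an object; "grip_force" is the grip in N (left out, the last holds). Time passes only in rows, so rows that do not move let the fingers close. It gives the time, the measured TCP pose, the force and the opening at its end, in the units of the state.
- observe(): the state, without advancing time (a new reading comes with each control period).
- read_camera(name): name is "scene" or "top"; returns a dict with "img" (480x640x3 uint8, red, green, blue), "camera_matrix" (3x3 intrinsics, pixels), "R" (3x3) and "t" (3): a world point X has camera coordinates R X + t. Camera axes: x right, y down, z forward; pixel columns grow to the right and rows downward; lengths in m; the calibration is good to about 2 mm. A picture is of the moment at which its call begins. There is no depth.
- hand_in(): hands the job in, once; it reports no verdict.
Trained networks look in a picture, given as the dict that the camera call returned (one of the last four; its "shot" number tells which), for a name from the list of things; names that differ only in an ending like _2 or _b are one class to them, and where a whole thing is asked for, a point or a joint stands for the part that bears it (a point fixed in the world has none). Each returns a list of dicts, best first, with "score" (0 to 1); they miss things now and then, are a little off and sometimes report something else, mostly with a low value. They report only what shows in the picture. A call takes as long as a camera call. They do not tell look-alikes from the thing itself.
- search_frame(query, picture): "location" ([x, y, z] in m, in world coordinates, good to about 4 mm: the middle of the surface that is visible of it).
- tip_of(query, picture): "location" ([x, y, z] in m, in world coordinates, good to about 4 mm: a listed point, or the origin of a listed thing).
The state is a dict: "time": time; "qpos": joint angles; "qvel": joint speeds; "joint_efforts": joint torques, N m; "tool_pos": TCP position; "tool_rot": TCP orientation; "contact_force": force on the tool from outside, world axes, zero at the start; "torque": the same for the moment, N m; "opening": finger opening in m.
Only numpy, scipy, OpenCV 4.12 (cv2) and the standard library are available. Lean on these libraries where they do the work, as an engineer would, in place of code of your own. Each camera call takes 0.05 s, during which the arm holds its last target.

## Task

A die-cast synth enclosure is strapped down, not quite square, on the fixture plate, and its next hole has to be centre-punched. Take the centre punch from its wooden block and locate the enclosure by touching it off lightly with the punch's nose: on the long side facing the robot near its right end, then near its left end, then on the left end face. Then push the punch straight down on the top 30 mm in from that long side and 35 mm in from that end until its spring point gives, leaving no other mark and never pressing hard, and stand the punch back in its block.

Things in the scene. Friction and masses are not known exactly. Their poses are not given: they have to be found in the camera images.
- fixture: Aluminium fixture plate 220 x 290 x 15 mm, fixed to the table. Origin: centre of its underside; x points away from the robot (plate turned up to 0.2 rad), y left along its long side, z up. On it a plain die-cast aluminium enclosure is strapped: a box with square upright sides, 94 mm along x, 120 mm along y, 56 mm tall, flat top 71 mm above the table, rigidly held.
- case_nominal (a point): Nominal centre of the enclosure's top, 71 mm above the plate's origin, plate axes. The enclosure's real place is not measured: its centre lies up to 9 mm from this along each of the plate's x and y, and it is turned up to 0.05 rad either way from the plate. Touch its near long side (-x) within 40 mm of its right (-y) corner, then of its left (+y) corner, then its left end (+y side).
- hole_nominal (a point): Nominal hole place on the top, plate axes: it would be right only if the enclosure sat exactly at its nominal place. The true place is 30 mm in from the enclosure's long side facing the robot and 35 mm in from its left end, each square to that side. The two small dark drilled holes on top are earlier work.
- strap_far (a point): Top of the stud of the strap clamp on the far side, 101 mm above the table. A steel strap 24 mm wide along the plate's x axis, from 33 mm beyond the plate's centre outwards. A like strap holds the right end: along the plate's y axis, from 46 mm right of the centre outwards. The near long side and the left end are free over their full length and height.
- punch: Automatic centre punch, steel, about 0.2 kg, upright, nose down in its block. Origin: on its axis at the underside of the grip; z up the tool. Grip: hexagon 20 mm across flats, z 0 to 55 mm, a pair of flats square to the tool's x axis, others at 60 degree steps; cap to z 62. Nose: 10 mm in diameter, z -30 to 0; touch off with it (axis 5 mm from the face). Sprung point 6 mm in diameter, tip at z -42.
- punch_tip (a point): The very tip of the punch's sprung point, on the tool axis, 42 mm below the origin of the punch when the point is out; moves with the point.
- point (a joint): Travel of the punch's sprung point into the nose: 0 = fully out, 0.008 m = fully in. Spring about 1.5 N per mm, so 12 N when fully in; the mark is made when it has been pushed in 5 mm or more (about 7.5 N).
- toolblock: Wooden tool block 70 x 70 x 50 mm, fixed on the table, with one upright hole in the middle. Origin: centre of its underside; z up.
- block_hole (a point): Centre of the mouth of the block's hole, on the top of the block 50 mm above the table. The hole is 14 mm in diameter and 47 mm deep; the nose of the punch hangs in it and the grip rests on the block's top.
- synth: Bystander: small finished synth, a 95 x 95 x 46 mm box with knobs 17 mm tall on top; leave it alone. Origin: centre of its underside.
- jar: Bystander: lidded round jar, 56 mm in diameter, 65 mm tall; leave it alone. Origin: centre of its underside.
- loose_knob: Bystander: loose black control knob, 24 mm in diameter, 20 mm tall; leave it alone. Origin: centre of its underside.
Not all that is in view belongs to the job. Of the things shaped like the punch, the steel one is meant.

How it is judged:
On the way, in this order (a step that is already met when the one before it is completed fails the run):
1. the nose of the punch touches (over 1 N) the enclosure's long side facing the robot, within 40 mm of its right end (contact force between punch and case_c0 above 1 N and height (world z) of punch_tip below 0.057 m), for 0.15 s.
2. the nose of the punch touches (over 1 N) the same long side within 40 mm of its left end (contact force between punch and case_c1 above 1 N and height (world z) of punch_tip below 0.057 m), for 0.15 s.
3. the nose of the punch touches (over 1 N) the enclosure's left end face (contact force between punch and case_c2 above 1 N and height (world z) of punch_tip below 0.057 m), for 0.15 s.
4. the punch, upright, is pushed down on the enclosure's top within 2 mm of the hole's place until its point has gone in 5 mm (contact force between punch and case_c3 above 1 N and horizontal distance between punch_tip and case_c3 below 0.002 m and value of joint point above 0.005 m and angle between punch's own z axis and vertical below 0.12 rad), for 0.1 s.
5. the punch stands in its block again (horizontal distance between punch and block_hole below 0.004 m and height (world z) of punch below 0.053 m), for 0.2 s.
At the end, for the whole second after the job is handed in: The punch stands released and at rest in its block: upright within 0.1 rad, its axis within 4 mm of the hole's centre, its grip down on the block's top within 3 mm (all of step 5 and height (world z) of punch above 0.046 m and angle between punch's own z axis and vertical below 0.1 rad and linear speed of punch below 0.02 m/s); the robot touches nothing.
It fails at once if the punch presses on the enclosure or its fixture with more than 20 N (contact force between punch and fixture above 20 N).
It fails at once if a false mark: the punch's point is pushed in more than 3.5 mm on the enclosure more than 3 mm away from the hole's place (contact force between punch and fixture above 1 N and value of joint point above 0.0035 m and horizontal distance between punch_tip and case_c3 above 0.003 m).
It fails at once if the finished synth is disturbed (moved more than 20 mm) (distance of synth from where it was at the start of the episode above 0.02 m).
It fails at once if the jar is disturbed (moved more than 20 mm) (distance of jar from where it was at the start of the episode above 0.02 m).
It fails at once if the loose knob is disturbed (moved more than 20 mm) (distance of loose_knob from where it was at the start of the episode above 0.02 m).
It also fails if it takes over 72 s, if anything falls off the work surface, if the arm or the gripper's body presses on something with over 40 N, if the wrist force passes 120 N, or if a joint passes its speed limit or range.

## Working session

There is one attempt and no reset: what is moved stays moved. The work goes in short steps, Python scripts to look and compute and a tool call to move; the robot and the scene stay as the last step left them, time stands still between calls to the robot, and variables do not carry over. Pictures are saved under pics/ and viewed, and the job is handed in when it is done.

Besides the shell and the picture viewer there is one more tool, called as a command line: name --argument value ..., lists and objects as JSON in quotes. apply_moves: Moves the arm, as the interface text tells. Its arguments: {"type":"object","properties":{"motion":{"type":"array"},"grip":{"type":"number"},"grip_force":{"type":"number"}},"required":["motion"]}

```bash
mkdir -p pics; python3 - <<'E'
from cell import *
import cv2
s=observe(); print({k:(v if not hasattr(v,'round') else v) for k,v in s.items()})
for n in ["scene","top"]:
    p=read_camera(n); cv2.imwrite(f"pics/{n}0.png",p["img"][:,:,::-1])
    print(n,p["shot"],p["camera_matrix"],p["R"],p["t"])
    for q in ["fixture","case_nominal","hole_nominal","strap_far","punch","punch_tip","toolblock","block_hole","synth","jar","loose_knob"]:
        print(q,[( [round(float(x),4) for x in d["location"]],round(float(d["score"]),2)) for d in tip_of(q,p)][:4])
E
```

```text
{'time': 0.0, 'qpos': array([-1.24998994e+00,  3.42720312e-01,  1.52503865e+00, -3.37214167e-06,
        1.27541999e+00, -1.45963769e-01]), 'qvel': array([ 0.00076464, -0.00028219, -0.00070601,  0.00048321,  0.00104048,
        0.00169426]), 'joint_efforts': array([-1.42010569e-03, -4.31248248e+01, -2.44220603e+01,  7.17214867e-02,
        5.59448591e-02, -1.08560885e-04]), 'tool_pos': array([ 0.23618584, -0.46851203,  0.2915386 ]), 'tool_rot': array([-3.14002275e+00, -2.27530777e-04,  4.66770957e-01]), 'contact_force': array([ 0.9362715 ,  0.12599193, -0.67214076]), 'torque': array([-0.00832317,  0.02124609, -0.04075148]), 'opening': 0.09157150438158777}
scene 1 [[434.07726873   0.         318.11680154]
 [  0.         434.07726873 244.91534242]
 [  0.           0.           1.        ]] [[ 0.67373134  0.73888962 -0.01132335]
 [ 0.37464219 -0.35473237 -0.85662604]
 [-0.63696885  0.5728936  -0.51581354]] [-0.3585807  -0.08922709  1.1646097 ]
fixture [([0.5478, 0.0782, 0.0018], 0.88)]
case_nominal [([0.5478, 0.079, 0.0724], 0.67)]
hole_nominal [([0.5247, 0.1022, 0.0726], 0.73)]
strap_f
[... 703 characters left out ...]
-0.99998014 -0.00590353]
 [-0.97940633  0.00335098 -0.20187127]
 [ 0.20188704  0.00533692 -0.97939427]] [0.0383295  0.53617517 1.33654348]
fixture [([0.6215, 0.0867, 0.1018], 0.71), ([0.5436, 0.0767, -0.0038], 0.68)]
case_nominal [([0.5457, 0.078, 0.0688], 0.72)]
hole_nominal [([0.5257, 0.0967, 0.0732], 0.6)]
strap_far [([0.6195, 0.0862, 0.1012], 0.78)]
punch [([0.6079, -0.3444, 0.012], 0.74), ([0.4394, -0.3588, 0.0072], 0.62), ([0.4473, -0.2376, 0.053], 0.53)]
punch_tip []
toolblock [([0.4461, -0.2329, -0.0026], 0.6)]
block_hole [([0.4461, -0.2299, 0.0495], 0.93)]
synth [([0.6894, -0.2104, -0.003], 0.81)]
jar [([0.3919, 0.3645, 0.0015], 0.92)]
loose_knob [([0.3667, -0.0992, -0.0014], 0.53)]
```

View pics/scene0.png

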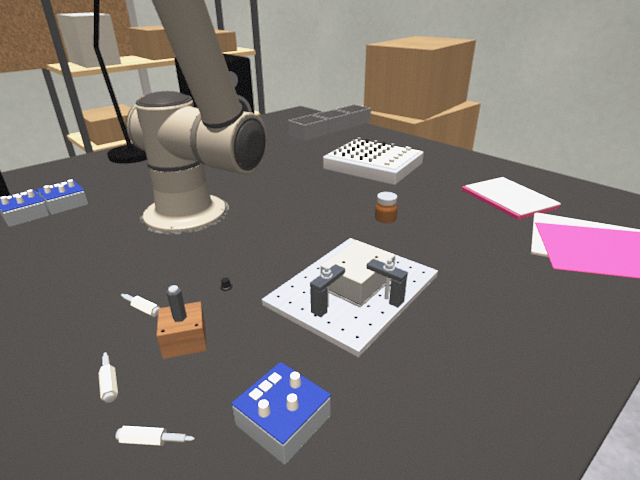

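View pics/top0.png

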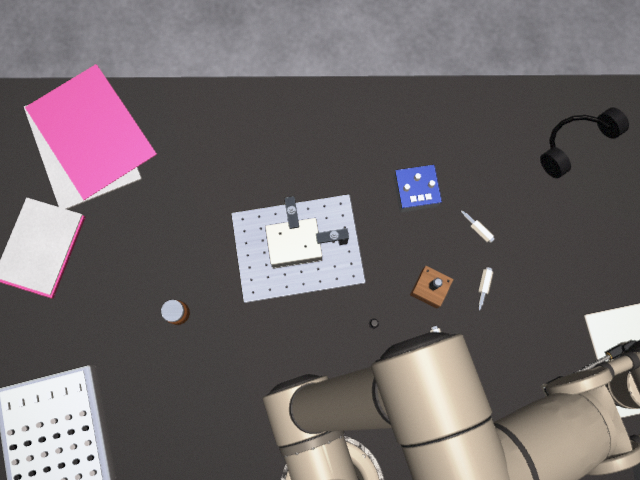

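The steel punch stands in the block: scene pixel (176,300), top pixel (436,284). Three white look-alikes lie around it. The enclosure, with two straps, is at top pixel (295,240). I'll zoom in next.

```bash
python3 - <<'E'
import cv2,numpy as np
a=cv2.imread("pics/top0.png");b=cv2.imread("pics/scene0.png")
f=lambda i,x,y,w,h,s:cv2.resize(i[y:y+h,x:x+w],None,fx=s,fy=s,interpolation=cv2.INTER_CUBIC)
cv2.imwrite("pics/z1.png",f(a,225,185,145,120,5))
cv2.imwrite("pics/z2.png",np.hstack([f(a,405,260,55,55,7),f(b,150,275,65,55,7)]))
E
```

```text
(no output)
```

View pics/z1.png

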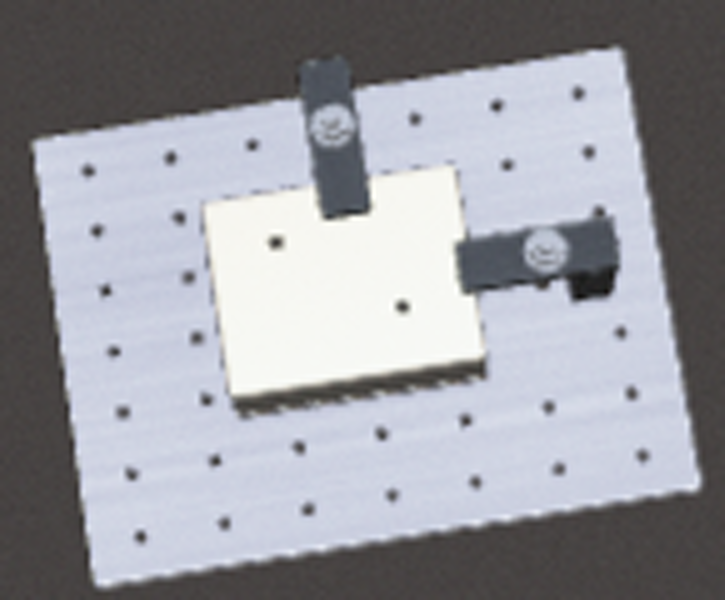

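View pics/z2.png

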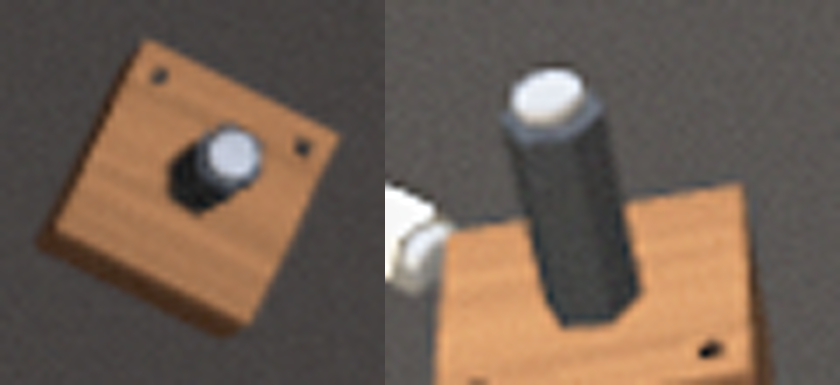

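```bash
cat > h.py <<'E'
import numpy as np,cv2,pickle
def cams():
    return pickle.load(open("cams.pkl","rb"))
def back(p,uv,z):
    K,R,t=p["camera_matrix"],p["R"],p["t"]
    d=R.T@(np.linalg.inv(K)@np.array([uv[0],uv[1],1.])); c=-R.T@t
    return c+d*(z-c[2])/d[2]
def proj(p,X):
    x=np.atleast_2d(X)@p["R"].T+p["t"]; x=x@p["camera_matrix"].T
    return x[:,:2]/x[:,2:]
E
python3 - <<'E'
from cell import *
import pickle
pickle.dump({n:dict(read_camera(n)) for n in ["scene","top"]},open("cams.pkl","wb"))
from h import *
c=cams();T=c["top"];S=c["scene"]
z1=lambda x,y:(225+(x-2)/5,185+(y-2)/5)
print("case",[back(T,z1(*q),.071).round(4) for q in [(233,397),(484,360),(455,168),(205,203)]])
P=[back(T,z1(*q),.015) for q in [(97,587),(700,488),(622,48),(33,141)]]
print("plate",np.round(P,4),np.mean(P,0).round(4))
zb=lambda x,y:(405+(x-3)/7,260+(y-3)/7)
B=[back(T,zb(*q),.05) for q in [(147,40),(340,136),(250,325),(55,230)]]
print("block",np.round(B,4),np.mean(B,0).round(4))
print("cap", back(T,zb(234,155),.112).round(4))
zs=lambda x,y:(150+(x-385-3)/7,275+(y-3)/7)
print("cap scene", back(S,zs(546,95),.112).round(4))
V=[back(S,zs(*q),.05) for q in [(535,275),(562,327),(612,325),(640,293)]]
print(np.round(V,4))
for i in range(3):
    d=V[i+1]-V[i];print(np.linalg.norm(d),np.degrees(np.arctan2(d[1],d[0])))
E
```

```text
case [array([0.4954, 0.136 , 0.071 ]), array([0.5122, 0.0214, 0.071 ]), array([0.6028, 0.0344, 0.071 ]), array([0.5866, 0.1501, 0.071 ])]
plate [[ 0.415   0.2032  0.015 ]
 [ 0.461  -0.0807  0.015 ]
 [ 0.6772 -0.0468  0.015 ]
 [ 0.6315  0.2389  0.015 ]] [0.5462 0.0787 0.015 ]
block [[ 0.4949 -0.2197  0.05  ]
 [ 0.4627 -0.2818  0.05  ]
 [ 0.4005 -0.2495  0.05  ]
 [ 0.4319 -0.1871  0.05  ]] [ 0.4475 -0.2345  0.05  ]
cap [ 0.4474 -0.2342  0.112 ]
cap scene [ 0.4526 -0.2358  0.112 ]
[[ 0.4321 -0.2408  0.05  ]
 [ 0.4539 -0.2447  0.05  ]
 [ 0.4613 -0.2358  0.05  ]
 [ 0.4554 -0.2255  0.05  ]]
0.022172377001029565 -10.260637614448786
0.011561544289529312 50.371149754030405
0.011887521890854071 120.04569705878336
```

```bash
python3 - <<'E'
from h import *
c=cams();S=c["scene"];T=c["top"]
ims=[]
for p,(x,y,w,h,s) in [(S,(165,282,28,44,13)),(T,(424,272,28,30,13))]:
    im=cv2.resize(p["img"][y:y+h,x:x+w,::-1],None,fx=s,fy=s,interpolation=cv2.INTER_LANCZOS4)
    im=np.clip(im.astype(float)*1.6,0,255).astype(np.uint8)
    out=[im.copy()]
    im2=im.copy()
    yaw=np.radians(25); 
    ax=(0.4497,-0.2350) if p is S else (.4474,-.2342)
    for z in (.05,.105):
        V=[[ax[0]+.01155*np.cos(yaw+np.pi/6+k*np.pi/3),ax[1]+.01155*np.sin(yaw+np.pi/6+k*np.pi/3),z] for k in range(6)]
        q=(proj(p,V)-[x,y]+.5)*s
        cv2.polylines(im2,[q.astype(np.int32)],True,(0,255,0),1)
    ims+= [im,im2]
H=max(i.shape[0] for i in ims)
cv2.imwrite("pics/z3.png",cv2.resize(np.hstack([cv2.copyMakeBorder(i,0,H-i.shape[0],0,4,0) for i in ims[:2]]),None,fx=1,fy=1))
cv2.imwrite("pics/z4.png",np.hstack(ims[2:]))
E
```

```text
(no output)
```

View pics/z3.png

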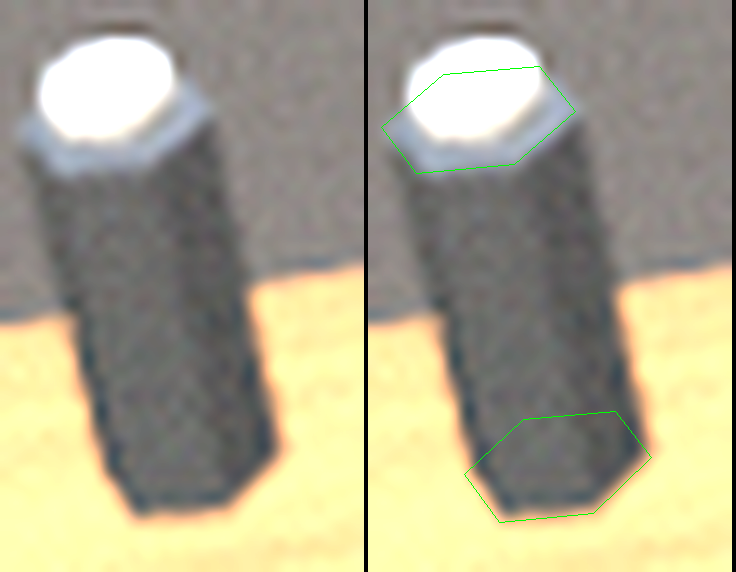

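View pics/z4.png

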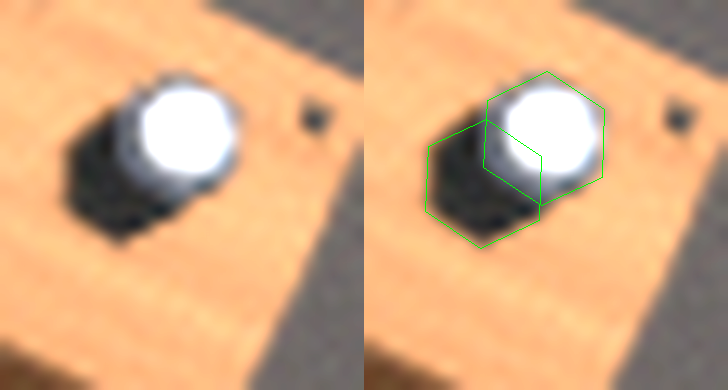

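The hex model at yaw 25° fits both views, with the axis at about (0.448, -0.235). I'll grasp it with tool yaw ≈ -5°.

```bash
cat >> h.py <<'E'
from scipy.spatial.transform import Rotation as Ro
def to_tool(target,yaw=None,s=None):
    from cell import observe
    s=s or observe(); R=Ro.from_euler('xyz',s["tool_rot"])
    d=R.inv().apply(np.array(target)-s["tool_pos"])*1000
    o=[d.round(2)]
    if yaw is not None:
        r=(R.inv()*Ro.from_euler('xyz',[np.pi,0,yaw])).as_rotvec(); o.append(r.round(4))
    return o
def st():
    from cell import observe
    s=observe(); print(round(s["time"],2),s["tool_pos"].round(5),s["tool_rot"].round(4),"F",s["contact_force"].round(2),"T",s["torque"].round(3),"op",round(s["opening"],4),"q",s["qpos"].round(2))
E
python3 - <<'E'
from h import *
print(to_tool([.448,-.235,.21],-.087))
E
```

```text
[array([ 294.28, -113.56,   82.23]), array([ 1.000e-04, -0.000e+00,  5.538e-01])]
```

apply_moves --motion '[{"offset":[29,-11,6],"rotation":[0,0,0]},{"offset":[29,-11,6],"rotation":[0,0,0]},{"offset":[29,-11,6],"rotation":[0,0,0]},{"offset":[29,-11,6],"rotation":[0,0,0]},{"offset":[29,-11,6],"rotation":[0,0,0]},{"offset":[29,-11,6],"rotation":[0,0,0]},{"offset":[29,-11,6],"rotation":[0,0,0]},{"offset":[29,-11,6],"rotation":[0,0,0]},{"offset":[29,-11,6],"rotation":[0,0,0]},{"offset":[0,0,0],"rotation":[0,0,0.12]},{"offset":[0,0,0],"rotation":[0,0,0.12]},{"offset":[0,0,0],"rotation":[0,0,0.12]}]' --grip 0 --grip_force 50

```text
time: 2.3
tool_pos: [0.4333, -0.2546, 0.2352]
tool_rot: [3.137, -0.001, 0.093]
contact_force: [-0.0, 0.6, -0.7]
opening: 0.0916
```

```bash
python3 - <<'E'
from h import *
st();print(to_tool([.448,-.235,.19],-.087))
E
```

```text
2.3 [ 0.43331 -0.25463  0.23524] [ 3.1374e+00 -7.0000e-04  9.3300e-02] F [-0.    0.64 -0.72] T [0.031 0.023 0.021] op 0.0916 q [-0.68  0.36  1.67 -0.    1.11  0.8 ]
[array([ 16.42, -18.36,  45.17]), array([ 0.0041, -0.0011,  0.1803])]
```

apply_moves --motion '[{"offset":[8,-9,5],"rotation":[0,0,0.09]},{"offset":[9,-9,5],"rotation":[0.004,0,0.09]},{"offset":[0,0,10],"rotation":[0,0,0]},{"offset":[0,0,10],"rotation":[0,0,0]},{"offset":[0,0,0],"rotation":[0,0,0]}]'

```text
time: 2.72
tool_pos: [0.4513, -0.2346, 0.2048]
tool_rot: [3.141, -0.003, -0.102]
contact_force: [-0.6, 0.0, -0.5]
opening: 0.092
```

```bash
python3 - <<'E'
from h import *
st();print(to_tool([.448,-.235,.13],-.087))
E
```

```text
2.72 [ 0.45133 -0.23458  0.20485] [ 3.1406 -0.0034 -0.1021] F [-0.61  0.05 -0.49] T [0.067 0.026 0.061] op 0.092 q [-0.63  0.4   1.7   0.    1.04  1.04]
[array([-3.52,  0.68, 74.84]), array([ 0.0011, -0.0034, -0.0151])]
```

apply_moves --motion '[{"offset":[-3.3,0.5,10],"rotation":[0,-0.003,-0.015]},{"offset":[0,0,15],"rotation":[0,0,0]},{"offset":[0,0,15],"rotation":[0,0,0]},{"offset":[0,0,15],"rotation":[0,0,0]},{"offset":[0,0,0],"rotation":[0,0,0]}]'

```text
time: 3.13
tool_pos: [0.4491, -0.2359, 0.1506]
tool_rot: [3.138, -0.004, -0.085]
contact_force: [-0.4, 1.0, -0.6]
opening: 0.0919
```

```bash
python3 - <<'E'
from h import *
st();print(to_tool([.448,-.235,.13],-.087))
from cell import *
p=read_camera("scene");cv2.imwrite("pics/s2.png",p["img"][200:400,80:330,::-1].repeat(3,0).repeat(3,1))
E
```

```text
3.13 [ 0.44908 -0.23591  0.1506 ] [ 3.1381 -0.0039 -0.0854] F [-0.39  1.03 -0.64] T [0.048 0.118 0.02 ] op 0.0919 q [-0.63  0.47  1.76 -0.    0.9   1.02]
[array([-1.23, -0.89, 20.59]), array([ 0.0035, -0.0039,  0.0016])]
```

View pics/s2.png

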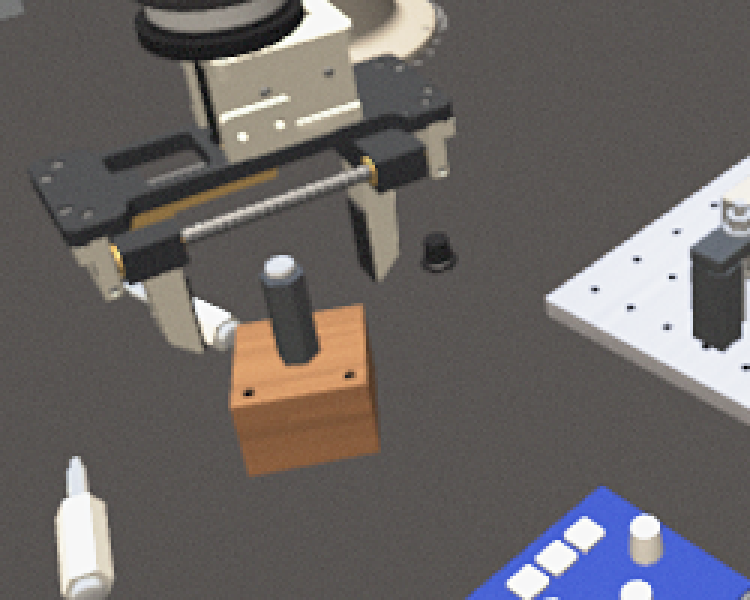

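The open jaws straddle the punch, which is at crop (290,310). I'll go down the last 20 mm.

apply_moves --motion '[{"offset":[-1,-0.8,10],"rotation":[0.003,-0.003,0]},{"offset":[0,0,9],"rotation":[0,0,0]},{"offset":[0,0,0],"rotation":[0,0,0]},{"offset":[0,0,0],"rotation":[0,0,0]}]'

```text
time: 3.52
tool_pos: [0.45, -0.2366, 0.1342]
tool_rot: [3.138, -0.006, -0.085]
contact_force: [0.3, 0.6, -0.1]
opening: 0.092
```

```bash
python3 - <<'E'
from h import *
st();print(to_tool([.448,-.235,.13],-.087))
E
```

```text
3.52 [ 0.44999 -0.23655  0.13417] [ 3.138  -0.0063 -0.0855] F [ 0.25  0.56 -0.11] T [-0.004  0.02  -0.037] op 0.092 q [-0.63  0.5   1.78  0.    0.86  1.02]
[array([-2.14, -1.39,  4.15]), array([ 0.0036, -0.0063,  0.0015])]
```

apply_moves --motion '[{"offset":[-2.1,-1.4,4],"rotation":[0.0036,-0.006,-0.0015]},{"offset":[0,0,0],"rotation":[0,0,0]}]'

```text
time: 3.68
tool_pos: [0.4481, -0.235, 0.1304]
tool_rot: [3.141, -0.0, -0.084]
contact_force: [0.3, 0.4, -0.3]
opening: 0.0921
```

```bash
python3 - <<'E'
from h import *
for _ in range(1):
    st();print(to_tool([.448,-.235,.13],-.087))
from cell import *
read_camera("top");read_camera("top"); st()
E
```

```text
3.68 [ 0.44808 -0.23504  0.13037] [ 3.1415e+00 -5.0000e-04 -8.3800e-02] F [ 0.26  0.43 -0.29] T [ 0.02   0.066 -0.007] op 0.0921 q [-0.63  0.5   1.78  0.    0.86  1.02]
[array([-0.09, -0.03,  0.37]), array([ 0.0001, -0.0005,  0.0032])]
3.78 [ 0.44862 -0.23544  0.13094] [ 3.1405e+00 -2.1000e-03 -8.4000e-02] F [ 0.47 -0.87 -0.35] T [ 0.022  0.013 -0.029] op 0.0918 q [-0.63  0.5   1.78  0.    0.86  1.02]
```

apply_moves --motion '[{"offset":[-0.6,-0.4,1],"rotation":[0.001,-0.002,0]},{"offset":[0,0,0],"rotation":[0,0,0]},{"offset":[0,0,0],"rotation":[0,0,0]},{"offset":[0,0,0],"rotation":[0,0,0]},{"offset":[0,0,0],"rotation":[0,0,0]},{"offset":[0,0,0],"rotation":[0,0,0]}]' --grip 1 --grip_force 50

```text
time: 4.28
tool_pos: [0.4484, -0.2352, 0.1307]
tool_rot: [3.141, -0.001, -0.084]
contact_force: [0.6, 0.3, 0.3]
opening: 0.0567
```

```bash
python3 - <<'E'
from h import *
st();print(to_tool([.448,-.235,.13],-.087))
E
```

```text
4.28 [ 0.44841 -0.23518  0.13067] [ 3.1407e+00 -1.4000e-03 -8.3900e-02] F [0.59 0.27 0.26] T [ 0.028  0.093 -0.006] op 0.0567 q [-0.63  0.5   1.78 -0.    0.86  1.02]
[array([-0.43, -0.14,  0.67]), array([ 0.0009, -0.0014,  0.0031])]
```

apply_moves --motion '[{"offset":[0,0,0],"rotation":[0,0,0]},{"offset":[0,0,0],"rotation":[0,0,0]},{"offset":[0,0,0],"rotation":[0,0,0]},{"offset":[0,0,0],"rotation":[0,0,0]},{"offset":[0,0,0],"rotation":[0,0,0]},{"offset":[0,0,0],"rotation":[0,0,0]},{"offset":[0,0,0],"rotation":[0,0,0]},{"offset":[0,0,0],"rotation":[0,0,0]}]'

```text
time: 4.95
tool_pos: [0.4484, -0.2352, 0.1307]
tool_rot: [3.141, -0.001, -0.084]
contact_force: [1.8, -0.8, 0.3]
opening: 0.0198
```

```bash
python3 - <<'E'
from h import *
st()
from cell import *
for n,(x,y,w,h,s) in {"scene":(130,230,90,90,6),"top":(390,240,80,80,6)}.items():
    p=read_camera(n);cv2.imwrite(f"pics/g_{n}.png",p["img"][y:y+h,x:x+w,::-1].repeat(s,0).repeat(s,1))
E
```

```text
4.95 [ 0.44843 -0.23518  0.13073] [ 3.1407e+00 -1.4000e-03 -8.3900e-02] F [ 1.77 -0.76  0.33] T [ 0.057  0.047 -0.036] op 0.0198 q [-0.63  0.5   1.78 -0.    0.86  1.02]
```

View pics/g_scene.png

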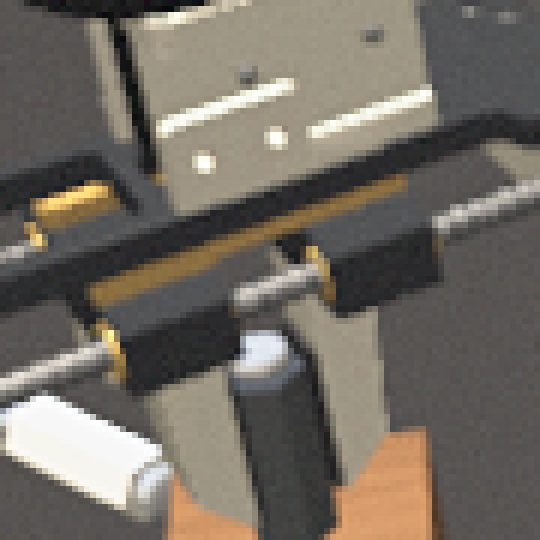

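apply_moves --motion '[{"offset":[0,0,-8],"rotation":[0,0,0]},{"offset":[0,0,-12],"rotation":[0,0,0]},{"offset":[0,0,-12],"rotation":[0,0,0]},{"offset":[0,0,-12],"rotation":[0,0,0]},{"offset":[0,0,-12],"rotation":[0,0,0]},{"offset":[0,0,-12],"rotation":[0,0,0]},{"offset":[0,0,0],"rotation":[0,0,0]}]'

```text
time: 5.63
tool_pos: [0.4473, -0.2344, 0.2023]
tool_rot: [-3.14, 0.003, -0.084]
contact_force: [0.1, 0.1, -1.3]
opening: 0.0198
```

```bash
python3 - <<'E'
from h import *
st();print(to_tool([.478,.0345,.19],-.084))
from cell import *
for n,(x,y,w,h,s) in {"scene":(130,210,110,110,5)}.items():
    p=read_camera(n);cv2.imwrite(f"pics/h_{n}.png",p["img"][y:y+h,x:x+w,::-1].repeat(s,0).repeat(s,1))
E
```

```text
5.63 [ 0.44733 -0.23442  0.2023 ] [-3.14e+00  2.70e-03 -8.39e-02] F [ 0.09  0.13 -1.33] T [ 0.013 -0.027  0.007] op 0.0198 q [-0.63  0.4   1.71 -0.    1.04  1.02]
[array([   8.07, -270.52,   12.71]), array([-0.0016,  0.0027,  0.0001])]
```

View pics/h_scene.png

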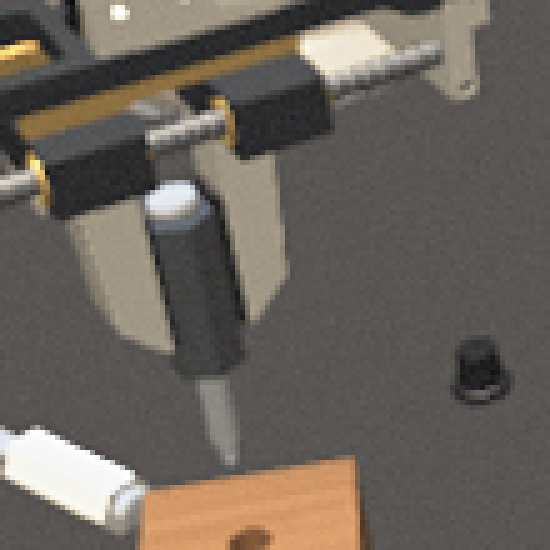

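The punch is out of the block and upright in the jaws, with its tip at crop (232,465). Now I'll move it to the enclosure.

apply_moves --motion '[{"offset":[0.6,-15,0.5],"rotation":[0,0,0]},{"offset":[0.6,-25,1],"rotation":[0,0,0]},{"offset":[0.6,-25,1],"rotation":[0,0,0]},{"offset":[0.6,-25,1],"rotation":[0,0,0]},{"offset":[0.6,-25,1],"rotation":[0,0,0]},{"offset":[0.6,-25,1],"rotation":[0,0,0]},{"offset":[0.6,-25,1],"rotation":[0,0,0]},{"offset":[0.6,-25,1],"rotation":[0,0,0]},{"offset":[0.6,-25,1],"rotation":[0,0,0]},{"offset":[0.6,-20,1],"rotation":[0,0,0]},{"offset":[0,-10,1],"rotation":[0,0,0]},{"offset":[0,0,0],"rotation":[0,0,0]}]'

```text
time: 6.68
tool_pos: [0.4696, 0.0198, 0.1823]
tool_rot: [-3.138, 0.018, -0.088]
contact_force: [-0.9, 0.9, -2.1]
opening: 0.0198
```

```bash
python3 - <<'E'
from h import *
st();print(to_tool([.478,.0345,.168],-.084))
E
```

```text
6.68 [0.46957 0.01982 0.18234] [-3.1377  0.0176 -0.0884] F [-0.91  0.92 -2.08] T [0.053 0.027 0.004] op 0.0198 q [-0.12  0.38  1.81  0.    0.97  1.53]
[array([  7.35, -15.31,  14.27]), array([-0.0039,  0.0176, -0.0045])]
```

apply_moves --motion '[{"offset":[3.5,-8,6],"rotation":[-0.004,0.0176,-0.0045]},{"offset":[3.5,-7,6],"rotation":[0,0,0]},{"offset":[0,0,0],"rotation":[0,0,0]}]'

```text
time: 6.93
tool_pos: [0.4776, 0.0333, 0.1689]
tool_rot: [3.14, 0.001, -0.083]
contact_force: [-1.0, -0.1, -2.8]
opening: 0.0198
```

```bash
python3 - <<'E'
from h import *
from cell import *
st();print(to_tool([.478,.0345,.1665],-.084))
p=read_camera("scene");cv2.imwrite("pics/t1.png",p["img"][180:360,240:460,::-1].repeat(3,0).repeat(3,1))
p=read_camera("top");cv2.imwrite("pics/t1t.png",p["img"][170:320,220:380,::-1].repeat(4,0).repeat(4,1));st()
E
```

```text
6.93 [0.47759 0.03333 0.16886] [ 3.1404e+00  1.3000e-03 -8.3200e-02] F [-1.04 -0.11 -2.77] T [ 0.102 -0.03   0.005] op 0.0198 q [-0.09  0.4   1.82 -0.    0.92  1.57]
[array([ 0.31, -1.21,  2.35]), array([0.0012, 0.0013, 0.0008])]
7.03 [0.47746 0.03264 0.16952] [ 3.1401e+00  1.1000e-03 -8.3700e-02] F [-0.04 -0.05 -1.91] T [-0.006 -0.005 -0.013] op 0.0198 q [-0.09  0.4   1.82 -0.    0.92  1.56]
```

View pics/t1.png

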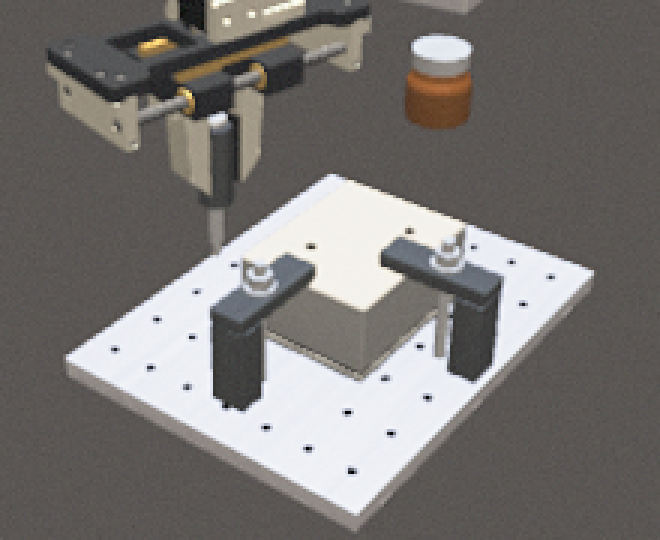

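View pics/t1t.png

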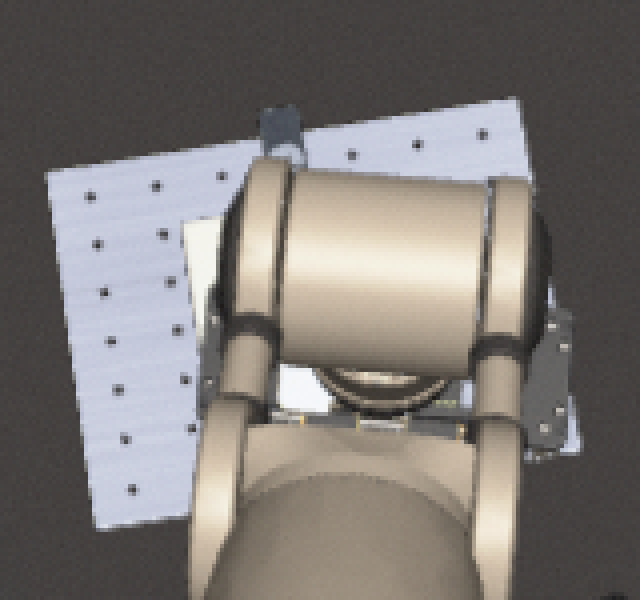

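apply_moves --motion '[{"offset":[5.8,-2.5,1],"rotation":[0.001,0.001,0]},{"offset":[5.8,-1.4,1],"rotation":[0,0,0]},{"offset":[5.8,-1.4,1],"rotation":[0,0,0]},{"offset":[0,0,0],"rotation":[0,0,0]},{"offset":[0,0,0],"rotation":[0,0,0]}]'

```text
time: 7.45
tool_pos: [0.4979, 0.0341, 0.1669]
tool_rot: [3.141, -0.001, -0.087]
contact_force: [0.7, -0.6, -2.6]
opening: 0.0198
```

```bash
python3 - <<'E'
from h import *
st();s=__import__("cell").observe()
c=np.array([.5493,.0855]);n=np.array([np.cos(.147),np.sin(.147)]);e=np.array([-n[1],n[0]])
d=s["tool_pos"][:2]-c; print("gap",-47-5-d@n*1000,"along",d@e*1000, "to upright",to_tool(s["tool_pos"],-.084,s))
E
```

```text
7.45 [0.49794 0.03409 0.16687] [ 3.1407e+00 -9.0000e-04 -8.7000e-02] F [ 0.68 -0.55 -2.64] T [-0.001  0.007  0.049] op 0.0198 q [-0.08  0.44  1.77 -0.    0.94  1.57]
gap 6.3404723783623 along -43.32805452504126 to upright [array([0., 0., 0.]), array([ 0.0008, -0.0009, -0.003 ])]
```

apply_moves --motion '[{"offset":[1.5,-0.8,0],"rotation":[0,0,0.003]},{"offset":[1.5,-0.5,0],"rotation":[0,0,0]},{"offset":[0,0,0],"rotation":[0,0,0]}]'

```text
time: 7.7
tool_pos: [0.5014, 0.035, 0.1669]
tool_rot: [3.141, -0.001, -0.091]
contact_force: [-0.8, -0.2, -1.8]
opening: 0.0198
```

apply_moves --motion '[{"offset":[1,-0.25,0],"rotation":[0,0,0]}]'

```text
time: 7.78
tool_pos: [0.5023, 0.0352, 0.1669]
tool_rot: [3.141, -0.0, -0.091]
contact_force: [-0.2, 0.3, -1.9]
opening: 0.02
```

apply_moves --motion '[{"offset":[1,-0.25,0],"rotation":[0,0,0]}]'

```text
time: 7.87
tool_pos: [0.5033, 0.0354, 0.167]
tool_rot: [3.141, -0.001, -0.09]
contact_force: [0.5, -0.1, -1.6]
opening: 0.0194
```

apply_moves --motion '[{"offset":[1,-0.25,0],"rotation":[0,0,0]}]'

```text
time: 7.95
tool_pos: [0.5043, 0.0356, 0.167]
tool_rot: [3.141, -0.0, -0.09]
contact_force: [-0.3, 0.2, -1.4]
opening: 0.0191
```

apply_moves --motion '[{"offset":[0.8,-0.2,0],"rotation":[0,0,0]}]'

```text
time: 8.03
tool_pos: [0.5052, 0.0358, 0.167]
tool_rot: [3.141, -0.001, -0.09]
contact_force: [1.2, 0.0, -1.5]
opening: 0.0196
```

apply_moves --motion '[{"offset":[0.8,-0.2,0],"rotation":[0,0,0]}]'

```text
time: 8.12
tool_pos: [0.5061, 0.0359, 0.1671]
tool_rot: [3.141, -0.001, -0.09]
contact_force: [0.3, -0.3, -2.4]
opening: 0.0195
```

```bash
python3 - <<'E'
from h import *
st()
E
```

```text
8.12 [0.50607 0.03594 0.16707] [ 3.1407e+00 -5.0000e-04 -9.0300e-02] F [ 0.26 -0.31 -2.42] T [0.062 0.009 0.029] op 0.0195 q [-0.08  0.45  1.74 -0.    0.95  1.58]
```

apply_moves --motion '[{"offset":[0.7,-0.2,0],"rotation":[0,0,0]}]'

```text
time: 8.2
tool_pos: [0.5067, 0.036, 0.1671]
tool_rot: [3.14, -0.0, -0.09]
contact_force: [-0.5, -1.3, -0.2]
opening: 0.0197
```

apply_moves --motion '[{"offset":[0.7,-0.2,0],"rotation":[0,0,0]}]'

```text
time: 8.28
tool_pos: [0.507, 0.0361, 0.167]
tool_rot: [3.14, 0.001, -0.09]
contact_force: [-3.2, -2.0, -0.4]
opening: 0.0196
```

apply_moves --motion '[{"offset":[0.7,-0.2,0],"rotation":[0,0,0]}]'

```text
time: 8.37
tool_pos: [0.5071, 0.0361, 0.1669]
tool_rot: [3.14, 0.003, -0.09]
contact_force: [-2.3, -1.6, -0.2]
opening: 0.0197
```

```bash
python3 - <<'E'
from h import *
from cell import *
st()
p=read_camera("scene");cv2.imwrite("pics/t2.png",p["img"][215:275,290:370,::-1].repeat(8,0).repeat(8,1));st()
E
```

```text
8.37 [0.50712 0.03609 0.16687] [ 3.1396e+00  3.1000e-03 -8.9800e-02] F [-2.33 -1.56 -0.18] T [-0.192  0.679 -0.053] op 0.0197 q [-0.08  0.45  1.74 -0.    0.95  1.58]
8.42 [0.50716 0.03611 0.16684] [ 3.1397  0.0032 -0.0899] F [-2.75 -1.46 -0.07] T [-0.251  0.697 -0.023] op 0.0199 q [-0.08  0.45  1.74 -0.    0.95  1.58]
```

View pics/t2.png

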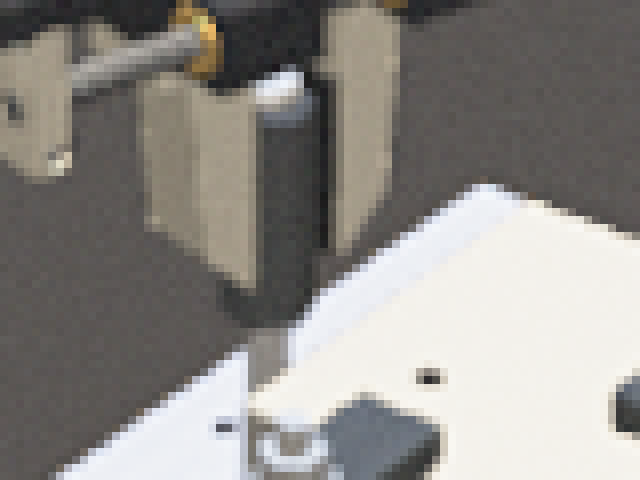

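apply_moves --motion '[{"offset":[0.5,-0.1,0],"rotation":[0,0,0]},{"offset":[0.5,-0.1,0],"rotation":[0,0,0]}]'

```text
time: 8.58
tool_pos: [0.5074, 0.0361, 0.1667]
tool_rot: [3.139, 0.005, -0.09]
contact_force: [-3.5, -1.8, 0.9]
opening: 0.0195
```

```bash
cat >> h.py <<'E'
def nose(s=None,d=.1077):
    from cell import observe
    s=s or observe()
    return s["tool_pos"]+Ro.from_euler('xyz',s["tool_rot"]).apply([0,0,d])
E
python3 - <<'E'
from h import *
st();print(nose().round(5))
E
```

```text
8.58 [0.50741 0.0361  0.16669] [ 3.1393  0.0053 -0.0898] F [-3.5  -1.84  0.86] T [-0.196  0.756  0.029] op 0.0195 q [-0.08  0.45  1.74 -0.    0.96  1.58]
[0.50681 0.0359  0.059  ]
```

apply_moves --motion '[{"offset":[-3,0.7,0],"rotation":[-0.002,0.005,0.003]},{"offset":[-3,0.7,0],"rotation":[0,0,0]},{"offset":[-2.3,-8.5,0],"rotation":[0,0,0]},{"offset":[-2.3,-9.5,0],"rotation":[0,0,0]},{"offset":[-2.3,-9.5,0],"rotation":[0,0,0]},{"offset":[-2.3,-9.5,0],"rotation":[0,0,0]},{"offset":[-2.3,-9.5,0],"rotation":[0,0,0]},{"offset":[-2.3,-9.5,0],"rotation":[0,0,0]},{"offset":[-2.3,-9.5,0],"rotation":[0,0,0]},{"offset":[-2.3,-9.5,0],"rotation":[0,0,0]},{"offset":[0,-2,0],"rotation":[0,0,0]},{"offset":[0,0,0],"rotation":[0,0,0]}]'

```text
time: 9.58
tool_pos: [0.4901, 0.1246, 0.1669]
tool_rot: [3.14, -0.007, -0.091]
contact_force: [-0.0, -0.4, -2.6]
opening: 0.0196
```

```bash
cat >> h.py <<'E'
def gap():
    from cell import observe
    s=observe(); a=nose(s)[:2]
    n=np.array([np.cos(.147),np.sin(.147)]);e=np.array([-n[1],n[0]])
    d=a-[.50681,.0359]; print("back off",(-d@n*1000).round(2),"along",(d@e*1000).round(2),"from left end est",102.2-(d@e*1000).round(2)); print(to_tool(s["tool_pos"],-.0898,s)[1])
E
python3 - <<'E'
from h import *
st();gap()
E
```

```text
9.58 [0.49012 0.12458 0.16686] [ 3.1396 -0.007  -0.0914] F [-0.01 -0.4  -2.61] T [ 0.052 -0.046 -0.042] op 0.0196 q [ 0.1   0.45  1.75 -0.    0.94  1.76]
back off 2.84 along 89.78 from left end est 12.420000000000002
[ 0.002  -0.007  -0.0016]
```

apply_moves --motion '[{"offset":[0,3,0],"rotation":[0.002,-0.007,0.0016]},{"offset":[0,3,0],"rotation":[0,0,0]},{"offset":[0,0,0],"rotation":[0,0,0]}]'

```text
time: 9.83
tool_pos: [0.4896, 0.1181, 0.1668]
tool_rot: [3.141, 0.001, -0.092]
contact_force: [-0.8, -1.3, -1.6]
opening: 0.0194
```

```bash
python3 - <<'E'
from h import *
st();gap()
E
```

```text
9.83 [0.48961 0.11808 0.16678] [ 3.1414e+00  7.0000e-04 -9.2200e-02] F [-0.77 -1.35 -1.56] T [0.016 0.003 0.027] op 0.0194 q [ 0.08  0.45  1.75 -0.    0.94  1.75]
back off 5.06 along 83.8 from left end est 18.400000000000006
[ 0.0002  0.0007 -0.0024]
```

apply_moves --motion '[{"offset":[1,-0.25,0],"rotation":[0,0,0.002]},{"offset":[1,-0.25,0],"rotation":[0,0,0]}]'

```text
time: 10.0
tool_pos: [0.4918, 0.1172, 0.1668]
tool_rot: [3.141, 0.001, -0.096]
contact_force: [0.1, 0.2, -2.0]
opening: 0.0197
```

apply_moves --motion '[{"offset":[0.8,-0.2,0],"rotation":[0,0,0]}]'

```text
time: 10.08
tool_pos: [0.4929, 0.1169, 0.1668]
tool_rot: [3.141, 0.001, -0.097]
contact_force: [-0.7, 0.4, -1.6]
opening: 0.0197
```

apply_moves --motion '[{"offset":[0.8,-0.2,0],"rotation":[0,0,0]}]'

```text
time: 10.17
tool_pos: [0.4939, 0.1168, 0.1668]
tool_rot: [3.141, 0.001, -0.098]
contact_force: [-0.7, -0.1, -1.8]
opening: 0.0199
```

apply_moves --motion '[{"offset":[0.7,-0.2,0],"rotation":[0,0,0]}]'

```text
time: 10.25
tool_pos: [0.4944, 0.1168, 0.1667]
tool_rot: [3.141, 0.002, -0.098]
contact_force: [-3.2, 0.6, -0.1]
opening: 0.0198
```

apply_moves --motion '[{"offset":[0.7,-0.2,0],"rotation":[0,0,0]}]'

```text
time: 10.33
tool_pos: [0.4946, 0.1169, 0.1666]
tool_rot: [3.141, 0.004, -0.098]
contact_force: [-2.8, 0.8, -0.1]
opening: 0.0195
```

```bash
python3 - <<'E'
from h import *
st();gap()
E
```

```text
10.33 [0.49456 0.11692 0.16658] [ 3.1409  0.0037 -0.0981] F [-2.76  0.78 -0.12] T [ 0.018  0.619 -0.035] op 0.0195 q [ 0.08  0.45  1.74 -0.    0.95  1.75]
back off 0.65 along 81.97 from left end est 20.230000000000004
[ 0.0007  0.0037 -0.0083]
```

apply_moves --motion '[{"offset":[0.5,-0.1,0],"rotation":[0,0,0]},{"offset":[0.5,-0.1,0],"rotation":[0,0,0]}]'

```text
time: 10.5
tool_pos: [0.4948, 0.117, 0.1664]
tool_rot: [3.14, 0.006, -0.098]
contact_force: [-3.1, -1.2, -0.2]
opening: 0.0195
```

```bash
python3 - <<'E'
from h import *
st();gap();print(nose().round(5))
a=np.array([.50681,.0359]);b=nose()[:2];d=b-a
print("case yaw",np.arctan2(-d[0],d[1]))
E
```

```text
10.5 [0.49482 0.11697 0.16638] [ 3.1404  0.006  -0.098 ] F [-3.05 -1.23 -0.19] T [-0.074  0.552  0.022] op 0.0195 q [ 0.08  0.46  1.74 -0.    0.96  1.75]
back off 0.65 along 81.99 from left end est 20.210000000000008
[ 0.0012  0.006  -0.0082]
[0.49416 0.11691 0.05869]
case yaw 0.15490681539255968
```

apply_moves --motion '[{"offset":[-4,1,0],"rotation":[0.001,0.006,-0.008]},{"offset":[-4,1,0],"rotation":[0,0,0]},{"offset":[-2.5,-9.5,0],"rotation":[0,0,0]},{"offset":[-2.5,-9.5,0],"rotation":[0,0,0]},{"offset":[-2.5,-9.5,0],"rotation":[0,0,0]},{"offset":[-2.5,-9.5,0],"rotation":[0,0,0]},{"offset":[-1,-3,0],"rotation":[0,0,0]},{"offset":[0,0,0],"rotation":[0,0,0]}]'

```text
time: 11.17
tool_pos: [0.4791, 0.1629, 0.1669]
tool_rot: [-3.14, -0.006, -0.088]
contact_force: [0.4, 0.3, -1.7]
opening: 0.0195
```

```bash
sed -i 's/\.147/.155/g' h.py; python3 - <<'E'
from h import *
st();gap()
E
```

```text
11.17 [0.4791  0.16292 0.16687] [-3.1402 -0.0058 -0.0884] F [ 0.35  0.31 -1.74] T [0.094 0.039 0.006] op 0.0195 q [ 0.18  0.45  1.75 -0.    0.94  1.84]
back off 7.13 along 129.77 from left end est -27.570000000000007
[-0.0014 -0.0058  0.0014]
```

apply_moves --motion '[{"offset":[7,-1.7,0],"rotation":[-0.001,-0.006,0]},{"offset":[8,-1.9,0],"rotation":[0,0,0]},{"offset":[8,-1.9,0],"rotation":[0,0,0]},{"offset":[8,-1.9,0],"rotation":[0,0,0]},{"offset":[0,4,0],"rotation":[0,0,0]},{"offset":[0,4,0],"rotation":[0,0,0]},{"offset":[0,0,0],"rotation":[0,0,0]},{"offset":[0,0,0],"rotation":[0,0,0]}]'

```text
time: 11.83
tool_pos: [0.5149, 0.1586, 0.1663]
tool_rot: [3.141, -0.0, -0.089]
contact_force: [-0.4, -0.1, -1.4]
opening: 0.0196
```

```bash
python3 - <<'E'
from h import *
st();gap()
E
```

```text
11.83 [0.51487 0.15857 0.16633] [ 3.1413 -0.     -0.0887] F [-0.36 -0.07 -1.39] T [ 0.036  0.046 -0.   ] op 0.0196 q [ 0.16  0.5   1.66 -0.    0.99  1.82]
back off -26.89 along 119.93 from left end est -17.730000000000004
[ 0.0003 -0.      0.0011]
```

apply_moves --motion '[{"offset":[0.7,2.9,0],"rotation":[0,0,0]},{"offset":[0.5,2,0],"rotation":[0,0,0]},{"offset":[0.25,1,0],"rotation":[0,0,0]}]'

```text
time: 12.08
tool_pos: [0.5152, 0.1516, 0.1663]
tool_rot: [3.141, 0.001, -0.089]
contact_force: [-0.8, 0.4, -2.2]
opening: 0.0199
```

apply_moves --motion '[{"offset":[0.25,1,0],"rotation":[0,0,0]}]'

```text
time: 12.17
tool_pos: [0.5153, 0.1504, 0.1664]
tool_rot: [3.141, 0.001, -0.089]
contact_force: [-0.0, -0.3, -1.1]
opening: 0.0195
```

apply_moves --motion '[{"offset":[0.25,1,0],"rotation":[0,0,0]}]'

```text
time: 12.25
tool_pos: [0.5154, 0.1492, 0.1665]
tool_rot: [3.141, 0.001, -0.089]
contact_force: [-1.2, 0.2, -2.5]
opening: 0.0196
```

apply_moves --motion '[{"offset":[0.25,0.8,0],"rotation":[0,0,0]}]'

```text
time: 12.33
tool_pos: [0.5155, 0.1483, 0.1666]
tool_rot: [3.141, 0.001, -0.089]
contact_force: [0.2, 0.1, -1.5]
opening: 0.0196
```

apply_moves --motion '[{"offset":[0.25,0.8,0],"rotation":[0,0,0]}]'

```text
time: 12.42
tool_pos: [0.5156, 0.1474, 0.1666]
tool_rot: [3.141, 0.001, -0.089]
contact_force: [0.4, 0.2, -1.9]
opening: 0.0198
```

```bash
python3 - <<'E'
from h import *
st();gap()
E
```

```text
12.42 [0.51563 0.14741 0.16657] [ 3.1412e+00  7.0000e-04 -8.9400e-02] F [ 0.44  0.18 -1.9 ] T [ 0.098  0.059 -0.063] op 0.0198 q [ 0.14  0.5   1.66 -0.    0.98  1.8 ]
back off -25.84 along 108.79 from left end est -6.590000000000003
[0.0004 0.0007 0.0004]
```

apply_moves --motion '[{"offset":[0.2,0.7,0],"rotation":[0,0,0]}]'

```text
time: 12.5
tool_pos: [0.5158, 0.1467, 0.1666]
tool_rot: [3.141, 0.001, -0.089]
contact_force: [-0.2, 0.2, -1.7]
opening: 0.0199
```

apply_moves --motion '[{"offset":[0.2,0.7,0],"rotation":[0,0,0]}]'

```text
time: 12.58
tool_pos: [0.5159, 0.1459, 0.1666]
tool_rot: [3.141, 0.001, -0.089]
contact_force: [-0.8, -0.4, -1.9]
opening: 0.0196
```

apply_moves --motion '[{"offset":[0.2,0.7,0],"rotation":[0,0,0]}]'

```text
time: 12.67
tool_pos: [0.516, 0.1456, 0.1667]
tool_rot: [-3.141, 0.001, -0.09]
contact_force: [-1.6, 3.3, -0.8]
opening: 0.0196
```

apply_moves --motion '[{"offset":[0.2,0.7,0],"rotation":[0,0,0]}]'

```text
time: 12.75
tool_pos: [0.516, 0.1454, 0.1668]
tool_rot: [-3.14, 0.001, -0.09]
contact_force: [-1.0, 4.4, 0.3]
opening: 0.0198
```

```bash
python3 - <<'E'
from h import *
st();gap()
E
```

```text
12.75 [0.51596 0.14536 0.16682] [-3.1399e+00  1.2000e-03 -8.9700e-02] F [-0.98  4.36  0.25] T [ 0.832  0.249 -0.04 ] op 0.0198 q [0.13 0.49 1.66 0.   0.98 1.79]
back off -25.86 along 106.95 from left end est -4.75
[-0.0017  0.0012  0.0001]
```

Contact on the left end, at about 3–4 N. I'll hold it briefly.

apply_moves --motion '[{"offset":[0.1,0.4,0],"rotation":[0,0,0]},{"offset":[0.1,0.4,0],"rotation":[0,0,0]}]'

```text
time: 12.92
tool_pos: [0.5159, 0.1452, 0.1669]
tool_rot: [-3.139, 0.001, -0.09]
contact_force: [-0.8, 3.5, -1.0]
opening: 0.02
```

```bash
python3 - <<'E'
from h import *
st();gap();c=nose()[:2];print(c.round(5))
a=np.array([.50681,.0359]);b=np.array([.49416,.11691]);d=b-a
for psi in (np.arctan2(-d[0],d[1]),):
    n=np.array([np.cos(psi),np.sin(psi)]);e=np.array([-n[1],n[0]])
    # axis at hole: n-coord = face+30 ; face = a@n+.005 ; e-coord = c@e-.005-.035
    h=n*(((a+b)/2)@n+.005+.030)+e*(c@e-.005-.035); print(psi,h)
    h2=n*(((a+b)/2)@n+.035-.0003)+e*(c@e-.04+.0003);print(h2)
E
```

```text
12.92 [0.51594 0.1452  0.16692] [-3.1386e+00  1.4000e-03 -8.9700e-02] F [-0.83  3.54 -1.  ] T [ 0.688  0.221 -0.029] op 0.02 q [0.13 0.49 1.66 0.   0.98 1.79]
back off -25.82 along 106.93 from left end est -4.730000000000004
[-0.003   0.0014  0.0001]
[0.51582 0.14553]
0.15490260017687288 [0.53106474 0.10742839]
[0.53072204 0.10767851]
```

apply_moves --motion '[{"offset":[-1,-4,0],"rotation":[-0.003,0.001,0]},{"offset":[-1,-4,0],"rotation":[0,0,0]},{"offset":[0,0,-10],"rotation":[0,0,0]},{"offset":[0,0,-12],"rotation":[0,0,0]},{"offset":[0,0,-12],"rotation":[0,0,0]},{"offset":[0,0,-12],"rotation":[0,0,0]},{"offset":[0,0,0],"rotation":[0,0,0]}]'

```text
time: 13.5
tool_pos: [0.5147, 0.1532, 0.2161]
tool_rot: [3.137, 0.001, -0.088]
contact_force: [0.8, 0.0, -2.5]
opening: 0.0198
```

```bash
python3 - <<'E'
from h import *
st();print(to_tool([.5309,.1076,.209],-.0897))
E
```

```text
13.5 [0.51466 0.15317 0.21609] [ 3.1367e+00  6.0000e-04 -8.7900e-02] F [ 0.75  0.02 -2.49] T [ 0.076 -0.038  0.021] op 0.0198 q [ 0.15  0.44  1.6  -0.01  1.1   1.81]
[array([20.18, 43.94,  7.29]), array([0.0049, 0.0006, 0.0018])]
```

apply_moves --motion '[{"offset":[5,11,1],"rotation":[0.005,0,0.002]},{"offset":[5,11,1],"rotation":[0,0,0]},{"offset":[5,11,1],"rotation":[0,0,0]},{"offset":[5,10,1],"rotation":[0,0,0]},{"offset":[0,0,0],"rotation":[0,0,0]},{"offset":[0,0,0],"rotation":[0,0,0]}]'

```text
time: 14.0
tool_pos: [0.5322, 0.1023, 0.2107]
tool_rot: [3.141, 0.001, -0.091]
contact_force: [-0.0, 0.7, -1.7]
opening: 0.0193
```

```bash
python3 - <<'E'
from h import *
from cell import *
st();print(nose(d=.1227).round(4));print(to_tool([.5309,.1076,.200],-.0897))
p=read_camera("scene");cv2.imwrite("pics/t3.png",p["img"][190:280,290:410,::-1].repeat(6,0).repeat(6,1));st()
E
```

```text
14.0 [0.53219 0.10234 0.21072] [ 3.1405e+00  1.4000e-03 -9.0800e-02] F [-0.01  0.66 -1.75] T [ 0.093  0.027 -0.016] op 0.0193 q [ 0.05  0.45  1.6  -0.    1.1   1.71]
[0.532  0.1022 0.088 ]
[array([-1.74, -5.13, 10.72]), array([ 0.0011,  0.0014, -0.0011])]
14.05 [0.53214 0.10239 0.21067] [ 3.1402e+00  1.4000e-03 -9.0600e-02] F [-0.25 -1.54 -2.35] T [ 0.006 -0.025  0.   ] op 0.0198 q [ 0.05  0.45  1.6  -0.    1.1   1.71]
```

View pics/t3.png

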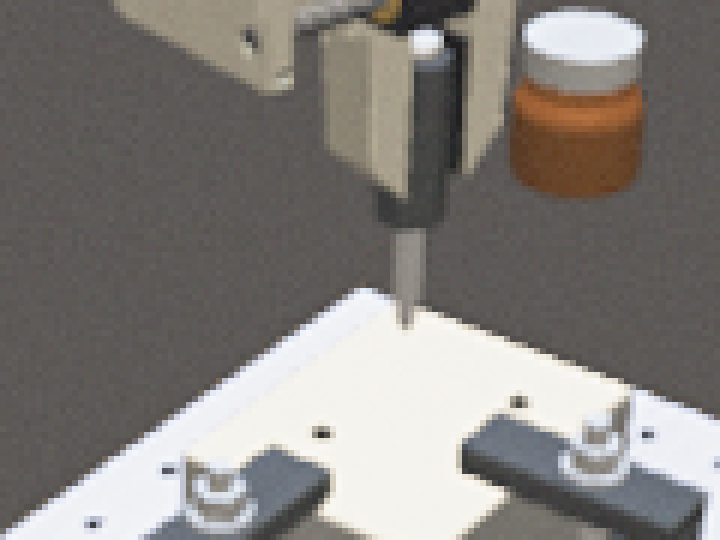

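The tip shows at about scene pixel (357.5,244.5), over the enclosure's near-left area. I'll compare it with the projection.

```bash
python3 - <<'E'
from h import *
S=cams()["scene"]
for o in (0,-.001,-.002,-.003):
  print(o,proj(S,[[.532+o,.1023,.088],[.532+o,.1023,.130],[.532+o,.1023,.192]]).round(1))
print("seen cap", 290+427/6,190+40/6)
h=[.5309,.1076,.071]
print(back(S,(357.2,244.5),.088))
E
```

```text
0 [[356.6 244.1]
 [357.4 225. ]
 [358.6 194.8]]
-0.001 [[356.3 243.9]
 [357.  224.8]
 [358.2 194.6]]
-0.002 [[355.9 243.7]
 [356.6 224.6]
 [357.8 194.5]]
-0.003 [[355.5 243.5]
 [356.2 224.4]
 [357.4 194.3]]
seen cap 361.1666666666667 196.66666666666666
[0.53380402 0.10198338 0.088     ]
```

apply_moves --motion '[{"offset":[-0.9,-2.6,3],"rotation":[0.001,0.001,0]},{"offset":[-0.8,-2.5,3],"rotation":[0,0,0]},{"offset":[0,0,0],"rotation":[0,0,0]},{"offset":[0,0,0],"rotation":[0,0,0]}]'

```text
time: 14.38
tool_pos: [0.5302, 0.1089, 0.2032]
tool_rot: [3.142, 0.002, -0.09]
contact_force: [-0.6, 0.3, -1.6]
opening: 0.0194
```

```bash
python3 - <<'E'
from h import *
st();print(nose(d=.1227).round(4));print(to_tool([.5309,.1076,.198],-.0897))
E
```

```text
14.38 [0.53016 0.10888 0.20325] [ 3.1416e+00  2.2000e-03 -9.0300e-02] F [-0.64  0.27 -1.57] T [ 0.041  0.013 -0.001] op 0.0194 q [0.06 0.46 1.61 0.   1.08 1.72]
[0.5299 0.1089 0.0805]
[array([0.87, 1.2 , 5.25]), array([ 0.    ,  0.0022, -0.0006])]
```

```bash
python3 - <<'E'
from h import *
from cell import *
st()
p=read_camera("scene")
im=p["img"];x,y,w,h,s=335,185,45,65,10
cv2.imwrite("pics/t4.png",cv2.resize(im[y:y+h,x:x+w,::-1],None,fx=s,fy=s,interpolation=cv2.INTER_CUBIC))
pickle.dump(dict(p),open("p4.pkl","wb"))
o=observe();pickle.dump(o,open("o4.pkl","wb"))
E
```

```text
14.38 [0.53016 0.10888 0.20325] [ 3.1416e+00  2.2000e-03 -9.0300e-02] F [-0.64  0.27 -1.57] T [ 0.041  0.013 -0.001] op 0.0194 q [0.06 0.46 1.61 0.   1.08 1.72]
```

View pics/t4.png

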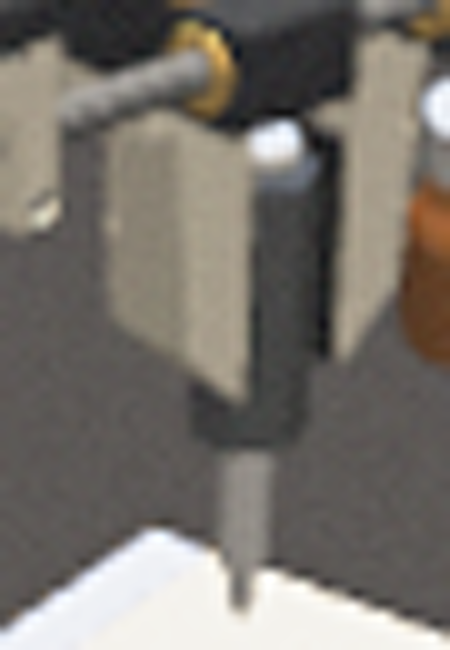

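```bash
python3 - <<'E'
from h import *
p=pickle.load(open("p4.pkl","rb"));o=pickle.load(open("o4.pkl","rb"))
t=nose(o,.1227);print(t,proj(p,t),back(p,(358.5,245.2),t[2]))
E
```

```text
[0.52976449 0.10898951 0.08054228] [[358.01907311 245.72831964]] [0.52904168 0.11113276 0.08054228]
```

apply_moves --motion '[{"offset":[0.8,1.2,2],"rotation":[0,0.002,0]},{"offset":[0,0,0],"rotation":[0,0,0]}]'

```text
time: 14.6
tool_pos: [0.5307, 0.1082, 0.2012]
tool_rot: [-3.142, 0.0, -0.089]
contact_force: [-0.2, 0.8, -1.2]
opening: 0.0197
```

```bash
python3 - <<'E'
from h import *
st();print(nose(d=.1227).round(4));print(to_tool([.5309,.1076,.1945],-.0897))
E
```

```text
14.6 [0.53069 0.10823 0.20117] [-3.1415  0.     -0.0889] F [-0.21  0.82 -1.22] T [0.035 0.076 0.013] op 0.0197 q [0.06 0.46 1.61 0.   1.07 1.72]
[0.5307 0.1082 0.0785]
[array([0.26, 0.61, 6.67]), array([-0.0001,  0.    ,  0.0008])]
```

apply_moves --motion '[{"offset":[0.2,0.5,3],"rotation":[0,0,0]},{"offset":[0,0,2],"rotation":[0,0,0]},{"offset":[0,0,0],"rotation":[0,0,0]}]'

```text
time: 14.85
tool_pos: [0.531, 0.1078, 0.1959]
tool_rot: [-3.141, -0.001, -0.089]
contact_force: [-1.4, 0.7, -1.5]
opening: 0.0194
```

```bash
python3 - <<'E'
from h import *
st();print(nose(d=.1227).round(4));print(to_tool([.5309,.1076,.1945],-.0897))
E
```

```text
14.85 [0.53095 0.1078  0.19588] [-3.1414e+00 -6.0000e-04 -8.8600e-02] F [-1.45  0.67 -1.46] T [ 0.072 -0.039 -0.009] op 0.0194 q [0.06 0.47 1.62 0.   1.06 1.72]
[0.531  0.1078 0.0732]
[array([-0.04,  0.21,  1.38]), array([-0.0002, -0.0006,  0.0011])]
```

Tip on target within 0.2 mm, 2 mm above the top.

apply_moves --motion '[{"offset":[0,0.2,1],"rotation":[0,0,0]},{"offset":[0,0,1],"rotation":[0,0,0]}]'

```text
time: 15.02
tool_pos: [0.531, 0.1075, 0.1937]
tool_rot: [-3.141, -0.001, -0.089]
contact_force: [-0.9, -0.8, -2.1]
opening: 0.0197
```

apply_moves --motion '[{"offset":[0,0,1],"rotation":[0,0,0]}]'

```text
time: 15.1
tool_pos: [0.531, 0.1075, 0.1927]
tool_rot: [-3.141, -0.001, -0.089]
contact_force: [-0.1, -0.7, -0.9]
opening: 0.02
```

apply_moves --motion '[{"offset":[0,0,1],"rotation":[0,0,0]}]'

```text
time: 15.18
tool_pos: [0.5311, 0.1075, 0.1918]
tool_rot: [-3.141, -0.001, -0.089]
contact_force: [-0.8, 0.5, 0.7]
opening: 0.0196
```

```bash
python3 - <<'E'
from h import *
st();print(nose(d=.1227).round(4))
E
```

```text
15.18 [0.53108 0.10752 0.1918 ] [-3.1412e+00 -1.0000e-03 -8.8900e-02] F [-0.8   0.47  0.69] T [0.082 0.202 0.055] op 0.0196 q [0.06 0.47 1.62 0.   1.05 1.72]
[0.5312 0.1076 0.0691]
```

Contact at TCP z ≈ 0.1935. The spring is compressing straight. I'll keep going down to TCP z ≈ 0.1875.

apply_moves --motion '[{"offset":[0,0,1.3],"rotation":[0,0,0]},{"offset":[0,0,1.3],"rotation":[0,0,0]}]'

```text
time: 15.35
tool_pos: [0.5312, 0.1076, 0.1897]
tool_rot: [-3.141, -0.002, -0.089]
contact_force: [-2.0, -0.0, 2.6]
opening: 0.0196
```

apply_moves --motion '[{"offset":[0,0,1.6],"rotation":[0,0,0]}]'

```text
time: 15.43
tool_pos: [0.5312, 0.1077, 0.1885]
tool_rot: [-3.141, -0.002, -0.089]
contact_force: [-1.4, 0.0, 4.3]
opening: 0.0195
```

```bash
python3 - <<'E'
from h import *
st();print(nose(d=.1197).round(4))
E
```

```text
15.43 [0.53121 0.10769 0.18845] [-3.1407e+00 -2.0000e-03 -8.9000e-02] F [-1.45  0.04  4.26] T [ 0.095  0.524 -0.052] op 0.0195 q [0.06 0.48 1.62 0.   1.04 1.72]
[0.5315 0.1078 0.0688]
```

apply_moves --motion '[{"offset":[-0.2,0,1.8],"rotation":[0,0,0]}]'

```text
time: 15.52
tool_pos: [0.5311, 0.1078, 0.1871]
tool_rot: [-3.141, -0.003, -0.089]
contact_force: [-2.0, 0.4, 6.7]
opening: 0.0198
```

apply_moves --motion '[{"offset":[-0.1,0,1.8],"rotation":[0,0,0]}]'

```text
time: 15.6
tool_pos: [0.5311, 0.1079, 0.1858]
tool_rot: [-3.14, -0.003, -0.089]
contact_force: [-1.9, 1.0, 6.8]
opening: 0.0198
```

apply_moves --motion '[{"offset":[0,0,1.4],"rotation":[0,0,0]}]'

```text
time: 15.68
tool_pos: [0.5311, 0.1079, 0.185]
tool_rot: [-3.14, -0.004, -0.089]
contact_force: [-2.9, 0.3, 8.3]
opening: 0.0194
```

```bash
python3 - <<'E'
from h import *
st();print(nose(d=.1197).round(4))
E
```

```text
15.68 [0.53112 0.10793 0.18502] [-3.1402 -0.004  -0.0889] F [-2.89  0.32  8.28] T [0.047 0.769 0.002] op 0.0194 q [0.06 0.48 1.63 0.   1.03 1.72]
[0.5316 0.1081 0.0653]
```

apply_moves --motion '[{"offset":[0,0,1.2],"rotation":[0,0,0]}]'

```text
time: 15.77
tool_pos: [0.5311, 0.108, 0.1846]
tool_rot: [-3.14, -0.005, -0.089]
contact_force: [-4.1, 0.2, 9.5]
opening: 0.0197
```

```bash
python3 - <<'E'
from h import *
st()
E
```

```text
15.77 [0.5311  0.10798 0.18455] [-3.1401 -0.0046 -0.0888] F [-4.08  0.16  9.53] T [0.029 0.842 0.069] op 0.0197 q [0.06 0.48 1.63 0.   1.03 1.72]
```

apply_moves --motion '[{"offset":[0,0,-3],"rotation":[0,0,0]},{"offset":[0,0,-5],"rotation":[0,0,0]},{"offset":[0,0,-12],"rotation":[0,-0.004,0]},{"offset":[0,0,-14],"rotation":[0,0,0]},{"offset":[0,0,-14],"rotation":[0,0,0]},{"offset":[0,0,0],"rotation":[0,0,0]}]'

```text
time: 16.27
tool_pos: [0.5307, 0.1075, 0.2331]
tool_rot: [-3.141, 0.001, -0.089]
contact_force: [0.2, 0.2, -1.6]
opening: 0.0198
```

```bash
python3 - <<'E'
from h import *
st();print(to_tool([.4484,-.2352,.215],-.0839))
E
```

```text
16.27 [0.53071 0.10751 0.23315] [-3.1413e+00  1.1000e-03 -8.8600e-02] F [ 0.24  0.18 -1.61] T [ 0.048 -0.024  0.022] op 0.0198 q [0.06 0.43 1.57 0.   1.15 1.72]
[array([-51.65, 348.65,  18.11]), array([-0.0003,  0.0011, -0.0047])]
```

apply_moves --motion '[{"offset":[-8,20,0],"rotation":[0,0.001,0]},{"offset":[-8,30,0],"rotation":[0,0,0]},{"offset":[-8,30,0],"rotation":[0,0,0]},{"offset":[-7,30,0],"rotation":[0,0,0]},{"offset":[-5,30,1],"rotation":[0,0,0]},{"offset":[-4,30,1],"rotation":[0,0,0]},{"offset":[-3,30,1],"rotation":[0,0,0]},{"offset":[-3,30,1],"rotation":[0,0,0]},{"offset":[-2,30,1],"rotation":[0,0,0]},{"offset":[-2,30,1],"rotation":[0,0,0]},{"offset":[0,15,1],"rotation":[0,0,0]},{"offset":[0,0,0],"rotation":[0,0,0]}]'

```text
time: 17.27
tool_pos: [0.449, -0.2033, 0.2153]
tool_rot: [-3.139, 0.004, -0.083]
contact_force: [0.1, 0.3, -1.1]
opening: 0.0198
```

```bash
python3 - <<'E'
from h import *
st();print(to_tool([.4484,-.2352,.200],-.0839))
E
```

```text
17.27 [ 0.44903 -0.20329  0.21528] [-3.1394  0.0036 -0.0835] F [ 0.07  0.25 -1.12] T [ 0.075 -0.019 -0.036] op 0.0198 q [-0.58  0.37  1.72  0.    1.06  1.07]
[array([ 2.09, 31.88, 15.2 ]), array([-0.0022,  0.0036,  0.0004])]
```

apply_moves --motion '[{"offset":[1,12,3],"rotation":[-0.002,0.0036,0]},{"offset":[0.5,12,3],"rotation":[0,0,0]},{"offset":[0,5,3],"rotation":[0,0,0]},{"offset":[0,0,2],"rotation":[0,0,0]},{"offset":[0,0,0],"rotation":[0,0,0]}]'

```text
time: 17.68
tool_pos: [0.4471, -0.2322, 0.2004]
tool_rot: [-3.138, 0.004, -0.085]
contact_force: [0.1, 0.6, -2.0]
opening: 0.0194
```

```bash
python3 - <<'E'
from h import *
from cell import *
st();print(to_tool([.4484,-.2352,.190],-.0839))
p=read_camera("scene");x,y,w,h,s=145,245,70,75,8
cv2.imwrite("pics/b1.png",cv2.resize(p["img"][y:y+h,x:x+w,::-1],None,fx=s,fy=s,interpolation=cv2.INTER_CUBIC))
t=nose(d=.1227);print(t,proj(p,t))
E
```

```text
17.68 [ 0.44712 -0.23217  0.20039] [-3.138   0.0037 -0.0853] F [ 0.14  0.62 -2.03] T [0.056 0.032 0.005] op 0.0194 q [-0.63  0.4   1.71  0.    1.03  1.02]
[array([ 1.57,  2.95, 10.37]), array([-0.0036,  0.0037, -0.0014])]
[ 0.44676602 -0.23155925  0.07783272] [[177.21999852 302.37575507]]
```

View pics/b1.png

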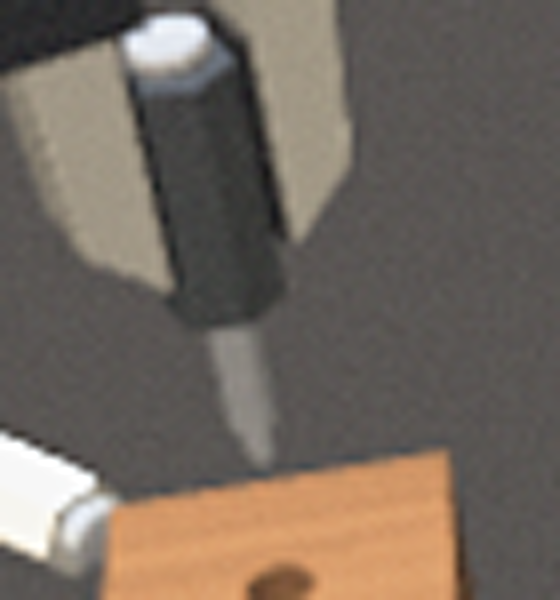

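The tip is at (177.3,302.8) and was projected at (177.2,302.4), so there is no slip. Next I align over the hole and lower.

apply_moves --motion '[{"offset":[1.3,2.6,3],"rotation":[-0.0036,0.0037,0]},{"offset":[0,0,4],"rotation":[0,0,0]},{"offset":[0,0,4],"rotation":[0,0,0]},{"offset":[0,0,0],"rotation":[0,0,0]},{"offset":[0,0,0],"rotation":[0,0,0]}]'

```text
time: 18.15
tool_pos: [0.449, -0.2326, 0.1887]
tool_rot: [3.142, -0.001, -0.082]
contact_force: [0.1, -0.6, -1.5]
opening: 0.0196
```

```bash
python3 - <<'E'
from h import *
from cell import *
st();print(to_tool([.4484,-.2352,.182],-.0839));print(nose(d=.1227))
S=cams()["scene"];print("hole seen",back(S,(145+281/8-.5,245+583/8-.5),.05))
E
```

```text
18.15 [ 0.44896 -0.2326   0.18865] [ 3.1415e+00 -8.0000e-04 -8.1900e-02] F [ 0.14 -0.58 -1.49] T [ 0.011 -0.026 -0.049] op 0.0196 q [-0.63  0.42  1.72  0.    1.    1.02]
[array([-0.35,  2.64,  6.65]), array([ 0.    , -0.0008,  0.002 ])]
[ 0.44906744 -0.23260963  0.06595372]
hole seen [ 0.45030326 -0.23442522  0.05      ]
```

apply_moves --motion '[{"offset":[-0.3,2.5,2],"rotation":[0,-0.001,0.002]},{"offset":[0,0,0],"rotation":[0,0,0]},{"offset":[0,0,0],"rotation":[0,0,0]}]'

```text
time: 18.4
tool_pos: [0.4485, -0.235, 0.1865]
tool_rot: [3.141, 0.0, -0.084]
contact_force: [0.9, 0.2, -1.8]
opening: 0.0192
```

```bash
python3 - <<'E'
from h import *
from cell import *
st();print(to_tool([.4485,-.2352,.182],-.0839))
E
```

```text
18.4 [ 0.44851 -0.23499  0.18655] [ 3.1415e+00  2.0000e-04 -8.3600e-02] F [ 0.9   0.16 -1.82] T [0.047 0.034 0.012] op 0.0192 q [-0.63  0.42  1.72 -0.    1.    1.02]
[array([0.01, 0.21, 4.55]), array([0.0001, 0.0002, 0.0003])]
```

Aligned. I'll lower in stages and check the force at each.

apply_moves --motion '[{"offset":[0,0.2,4],"rotation":[0,0,0]},{"offset":[0,0,4],"rotation":[0,0,0]},{"offset":[0,0,4],"rotation":[0,0,0]},{"offset":[0,0,3],"rotation":[0,0,0]}]'

```text
time: 18.73
tool_pos: [0.4488, -0.2357, 0.171]
tool_rot: [3.14, -0.001, -0.084]
contact_force: [0.9, 0.4, -1.9]
opening: 0.0197
```

```bash
python3 - <<'E'
from h import *
from cell import *
st();print(to_tool([.4485,-.2352,.160],-.0839))
E
```

```text
18.73 [ 0.44879 -0.23569  0.17103] [ 3.1404e+00 -1.5000e-03 -8.4000e-02] F [ 0.9   0.4  -1.92] T [-0.014  0.064 -0.015] op 0.0197 q [-0.63  0.44  1.74 -0.    0.96  1.02]
[array([-0.35, -0.47, 11.03]), array([ 0.0011, -0.0015, -0.0001])]
```

apply_moves --motion '[{"offset":[-0.3,-0.4,3],"rotation":[0.001,-0.0015,0]},{"offset":[0,0,3],"rotation":[0,0,0]},{"offset":[0,0,3],"rotation":[0,0,0]},{"offset":[0,0,3],"rotation":[0,0,0]}]'

```text
time: 19.07
tool_pos: [0.4483, -0.2351, 0.1572]
tool_rot: [-3.141, 0.001, -0.084]
contact_force: [0.3, 0.6, -2.4]
opening: 0.0199
```

```bash
python3 - <<'E'
from h import *
from cell import *
st();print(to_tool([.4485,-.2352,.146],-.0839))
p=read_camera("scene");x,y,w,h,s=145,245,70,90,7
cv2.imwrite("pics/b2.png",cv2.resize(p["img"][y:y+h,x:x+w,::-1],None,fx=s,fy=s,interpolation=cv2.INTER_CUBIC))
E
```

```text
19.07 [ 0.4483  -0.23506  0.15719] [-3.141e+00  1.100e-03 -8.400e-02] F [ 0.3   0.56 -2.37] T [0.027 0.018 0.042] op 0.0199 q [-0.63  0.46  1.76 -0.    0.92  1.02]
[array([ 0.22,  0.13, 11.19]), array([-0.0005,  0.0011, -0.0001])]
```

View pics/b2.png

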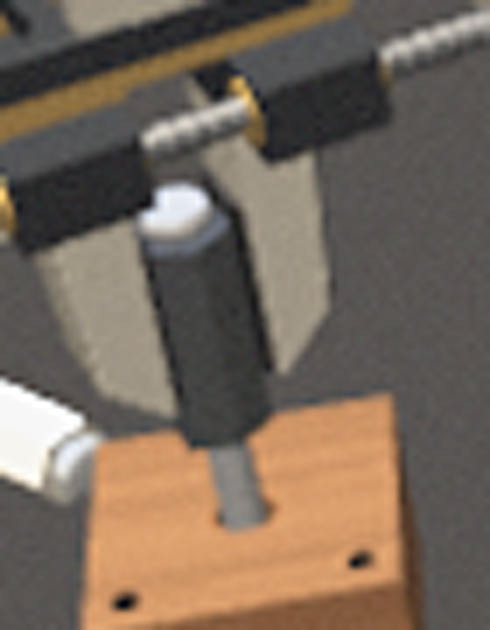

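The nose is in the hole, centred at crop (243,510), with no side force. I'll continue down.

apply_moves --motion '[{"offset":[0,0,3],"rotation":[0,0.001,0]},{"offset":[0,0,3],"rotation":[0,0,0]},{"offset":[0,0,3],"rotation":[0,0,0]},{"offset":[0,0,3],"rotation":[0,0,0]}]'

```text
time: 19.45
tool_pos: [0.4483, -0.2351, 0.1438]
tool_rot: [-3.141, 0.0, -0.084]
contact_force: [0.7, 0.7, -1.4]
opening: 0.0195
```

```bash
python3 - <<'E'
from h import *
from cell import *
st();print(to_tool([.4485,-.2352,.1325],-.0839))
E
```

```text
19.45 [ 0.44828 -0.23505  0.14384] [-3.141e+00  1.000e-04 -8.400e-02] F [ 0.68  0.75 -1.41] T [ 0.029  0.02  -0.03 ] op 0.0195 q [-0.63  0.48  1.77  0.    0.89  1.02]
[array([ 0.23,  0.13, 11.34]), array([-0.0006,  0.0001, -0.0001])]
```

apply_moves --motion '[{"offset":[0.1,0,3],"rotation":[0,0,0]},{"offset":[0,0,3],"rotation":[0,0,0]},{"offset":[0,0,3],"rotation":[0,0,0]}]'

```text
time: 19.7
tool_pos: [0.4484, -0.2351, 0.1339]
tool_rot: [-3.141, -0.0, -0.084]
contact_force: [0.3, -0.8, -1.5]
opening: 0.0197
```

apply_moves --motion '[{"offset":[0,0,1],"rotation":[0,0,0]}]'

```text
time: 19.78
tool_pos: [0.4483, -0.235, 0.1323]
tool_rot: [-3.141, 0.001, -0.084]
contact_force: [0.1, -0.2, -1.1]
opening: 0.0197
```

apply_moves --motion '[{"offset":[0,0,1],"rotation":[0,0,0]}]'

```text
time: 19.87
tool_pos: [0.4483, -0.235, 0.1311]
tool_rot: [-3.141, 0.001, -0.084]
contact_force: [-0.1, -0.4, -1.8]
opening: 0.0198
```

```bash
python3 - <<'E'
from h import *
from cell import *
st()
E
```

```text
19.87 [ 0.44827 -0.23496  0.1311 ] [-3.1406e+00  6.0000e-04 -8.4100e-02] F [-0.05 -0.42 -1.8 ] T [ 0.04  -0.055 -0.018] op 0.0198 q [-0.63  0.5   1.78  0.    0.86  1.02]
```

apply_moves --motion '[{"offset":[0,0,0.6],"rotation":[0,0,0]}]'

```text
time: 19.95
tool_pos: [0.4482, -0.235, 0.1307]
tool_rot: [-3.141, 0.001, -0.084]
contact_force: [-3.5, 1.3, 9.3]
opening: 0.0195
```

apply_moves --motion '[{"offset":[0,0,0.6],"rotation":[0,0,0]}]'

```text
time: 20.03
tool_pos: [0.4483, -0.235, 0.1307]
tool_rot: [-3.141, 0.001, -0.084]
contact_force: [-2.6, 1.8, 7.9]
opening: 0.0198
```

apply_moves --motion '[{"offset":[0,0,0.6],"rotation":[0,0,0]}]'

```text
time: 20.12
tool_pos: [0.4483, -0.2349, 0.1307]
tool_rot: [-3.141, 0.0, -0.084]
contact_force: [-2.7, 1.4, 4.5]
opening: 0.0193
```

```bash
python3 - <<'E'
from h import *
from cell import *
st()
E
```

```text
20.12 [ 0.44825 -0.23494  0.13072] [-3.1409e+00  4.0000e-04 -8.3800e-02] F [-2.69  1.45  4.48] T [ 0.252  0.421 -0.001] op 0.0193 q [-0.63  0.5   1.78  0.    0.86  1.02]
```

Seated at z = 0.1307, the same as at the grasp. Now I'll release.

apply_moves --motion '[{"offset":[0,0,0],"rotation":[0,0,0]},{"offset":[0,0,0],"rotation":[0,0,0]},{"offset":[0,0,0],"rotation":[0,0,0]},{"offset":[0,0,0],"rotation":[0,0,0]},{"offset":[0,0,0],"rotation":[0,0,0]},{"offset":[0,0,0],"rotation":[0,0,0]},{"offset":[0,0,0],"rotation":[0,0,0]},{"offset":[0,0,0],"rotation":[0,0,0]},{"offset":[0,0,0],"rotation":[0,0,0]},{"offset":[0,0,0],"rotation":[0,0,0]}]' --grip 0

```text
time: 20.95
tool_pos: [0.4492, -0.2356, 0.1316]
tool_rot: [3.14, -0.003, -0.084]
contact_force: [-0.1, 0.0, 0.4]
opening: 0.0816
```

```bash
python3 - <<'E'
from h import *
from cell import *
st()
E
```

```text
20.95 [ 0.44919 -0.23563  0.13155] [ 3.1404e+00 -2.6000e-03 -8.3900e-02] F [-0.14  0.03  0.43] T [ 0.014 -0.012 -0.003] op 0.0816 q [-0.63  0.5   1.78  0.    0.86  1.02]
```

apply_moves --motion '[{"offset":[0,0,-6],"rotation":[0,0,0]},{"offset":[0,0,-15],"rotation":[0,0,0]},{"offset":[0,0,-20],"rotation":[0,0,0]},{"offset":[0,0,-20],"rotation":[0,0,0]},{"offset":[0,0,-20],"rotation":[0,0,0]},{"offset":[0,0,-20],"rotation":[0,0,0]},{"offset":[0,0,0],"rotation":[0,0,0]},{"offset":[0,0,0],"rotation":[0,0,0]},{"offset":[0,0,0],"rotation":[0,0,0]}]'

```text
time: 21.7
tool_pos: [0.4483, -0.235, 0.239]
tool_rot: [3.141, -0.001, -0.084]
contact_force: [-0.3, -0.7, -0.0]
opening: 0.0916
```

```bash
python3 - <<'E'
from h import *
from cell import *
st()
p=read_camera("scene")
cv2.imwrite("pics/e1.png",cv2.resize(p["img"][180:370,110:450,::-1],None,fx=2.3,fy=2.3,interpolation=cv2.INTER_CUBIC))
print([(d["location"],d["score"]) for d in tip_of("punch",p)][:4])
E
```

```text
21.7 [ 0.4483  -0.23502  0.23903] [ 3.1412e+00 -1.5000e-03 -8.3900e-02] F [-0.29 -0.66 -0.02] T [ 0.03  -0.024  0.054] op 0.0916 q [-0.63  0.36  1.66  0.    1.12  1.02]
[([0.4341, -0.3577, 0.0098], 0.92), ([0.4444, -0.2366, 0.0467], 0.9), ([0.6054, -0.346, 0.0114], 0.8), ([0.3036, -0.2569, 0.015], 0.66)]
```

View pics/e1.png

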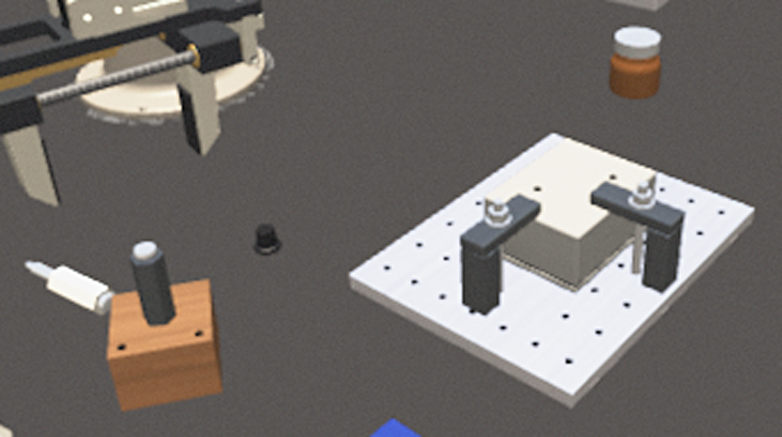

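The punch stands upright in its block at crop (153,285). The gripper is clear of it, and the jar and knob are where they were. I'm handing the job in.

```bash
python3 -c "
from cell import *
hand_in()"
```

```text
the job is handed in; nothing more can be done
```

I took the steel punch from its block, touched the enclosure off on its three faces, punched the hole and stood the punch back. The job is handed in at about 22 s of the 72 s allowed.

- **Touches:** the long side facing the robot near its right end, then near its left end, then the left end face. Each was held for over 0.15 s, and the readings stayed below about 5 N. They put the enclosure's turn at 0.155 rad in the world frame; the pictures gave about 0.147.
- **Punching:** by the touches, the hole was at (0.5309, 0.1076). At contact the tip stood within about 0.5 mm of that. I pushed until the spring read about 11 N, which is 7 mm or more of travel. The arm went down a little over 8 mm past where I took contact to be.
- **Return:** the punch seated at the same height at which I gripped it. In the last picture it stands upright and released, with the gripper clear and the jar and knob unmoved.

**Checks that were loose or disagreed:**
- **Hole place:** the pictures alone put the hole about 2 mm nearer the robot than the touches did. I went by the touches.
- **The mark:** too small to see at this resolution, so it rests on the force and travel readings.
- **Synth:** mostly outside the last picture, but the arm never went near it.

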